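# Set up the vibration tester with a batch of fittings

### The arm

A 6-joint arm with a two-finger parallel gripper is mounted at the origin on the work surface. World frame = base frame: x ahead of the robot, y to its left, z up, the work surface at z = 0. Lengths are in m, angles in rad, forces in N, time in s.
With the tool pointing down it reaches from about 0.35 to 0.775 m from the base axis. Payload 5.5 kg.
Tool frame: the origin (TCP) lies between the finger pads; the fingertips stand 17 mm ahead of it and the grasp point (between the pads) lies 2 mm behind it (bot.tip_extent is the distance from the TCP to the fingertips, in m); z points along the fingers, y is the line along which they close (so a half turn about z gives the same grasp; the last joint's range is limited). The gripper opens to 85 mm and grips with 20 to 120 N. Pads are 22 mm wide; open, the fingers measure 114 mm over their backs; the gripper's body (76 mm by 85 mm) begins 54 mm behind the grasp point. The pads swing forward as they close: fully open they stand 13 mm farther back than shut.
Start: joints at [-1.449, 0.313, 0.046, 1.304, 0, 1.431], TCP at [0.149, -0.555, 0.248] pointing down, gripper open.
Joint ranges: [-2.76, 2.76], [-0.86, 1.69], [-1.03, 1.26], [-2.2, 2.34], [-1.47, 1.5], [-3.14, 3.14]. Speed limits (rad/s): [2.57, 2.57, 3.14, 3.14, 3.14, 3.14].

### API

Orientations are given as a unit quaternion [x, y, z, w].
In Python, from rig import bot gives the robot as it stands.
- The arm moves only by the tool step_arm, never from a script. Its argument "steps" is a list of rows, each a list of 6 numbers: the shift along the world's x, y, z normalised to -1 to 1, where 1 is 12 cm, then the turn, a rotation vector about the world's x, y, z normalised to -1 to 1, where 1 is pi/2 rad. A call has 1 to 5 rows; each row is the pose to reach, as a shift and turn from the pose commanded when the call began; what a row does not reach only later rows make up. A row lasts 1/12 s, in which the tool goes at most 41.7 mm and 7.16 degrees, less where a joint would pass 70% of its speed; a pose out of reach is approached as far as the arm can. A call with a number of a shift or a turn outside -1 to 1 is refused whole. A call with a gripper value outside its range is refused whole. "hand" is the opening, from -1 (shut) to 1 (fully open), set as the call begins (left out, the last holds). The fingers move at their own pace and stop on an object; "grip_force" is the grip in N (left out, the last holds). Time passes only in rows, so rows that repeat a pose let the fingers close. It gives the time, the measured TCP pose, the force, the opening and the grip force at its end, in the units of the state.
- bot.sense(): the state, without advancing time (a new reading comes with each control period).
- bot.grab_frame(name): name is "scene" or "top" or "wrist"; returns a dict with "color" (480x640x3 uint8, red, green, blue), "intrinsics" (3x3 intrinsics, pixels), "view" (4x4, takes a point from world to camera coordinates). Camera axes: x right, y down, z forward; pixel columns grow to the right and rows downward; lengths in m; the calibration is good to about 2 mm. A picture is of the moment at which its call begins. There is no depth.
- bot.close_job(): hands the job in; it is judged then, once.
Trained networks look in the newest picture that a camera, given by its name, has taken for a name from the list of things; names that differ only in an ending like _2 or _b are one class to them, and where a whole thing is asked for, a point or a joint stands for the part that bears it (a point fixed in the world has none). Each returns a list of dicts, best first, with "confidence" (0 to 1); they miss things now and then, are a little off and sometimes report something else, mostly with a low value. They report only what shows in the picture. A call takes as long as a camera call. They do not tell look-alikes from the thing itself.
- bot.find_in(label, camera): "bbox" ([left, top, right, bottom] in pixels, round what is visible of it).
- bot.landmark_of(label, camera): "position" ([row, column] in pixels: a listed point, or the origin of a listed thing).
The state is a dict: "time": time; "qpos": joint angles; "qvel": joint speeds; "tau": joint torques, N m; "tcp_pos": TCP position; "tool_rot": TCP orientation; "contact_force": force on the tool from outside, world axes, zero at the start; "ft_torque": the same for the moment, N m; "opening": finger opening in m; "finger_force": force on a finger pad.
Only numpy, scipy, OpenCV 4.12 (cv2) and the standard library are available. Lean on these libraries where they do the work, as an engineer would, in place of code of your own. Each camera call takes 0.05 s, during which the arm holds its last target. There are 200 camera calls.

### The job

Load the vibration tester on the packing bench: pull its clamp lever all the way towards the robot to release, then seat the white nest fully home on the tester's two locating pegs. Then put whichever of the steel-footed black fittings are on the bench fully home into their own pockets, one after another in the order of the pocket numbers (round knob 1, bar 2, square block 3, thin post 4, fork 5; a missing fitting's pocket stays empty). Last, set the lever upright to run and let go of everything, leaving the other things on the bench where they are.

Things in the scene. Friction and masses are not known exactly. Their poses are not given: they have to be found in the camera images.
- tester: vibration tester, fixed, grey metal box with an aluminium seat: 175 mm along its x, from -205 to +120 mm along its y, top 50 mm above the bench. Origin on the bench below the seat's centre; x points away from the robot, y to its left (turned by up to 0.2 rad). Two steel locating pegs stand on the seat; the clamp lever stands on the top at x 0, y -160 mm.
- tester_seat (a point): centre of the tester's seat, on its top surface midway between the two pegs; axes as the tester. The pegs are 24 mm tall, their upper 8 mm conical: a thick one of 20 mm diameter at y +88 mm and a thin one of 14 mm at y -88 mm, so that the nest fits only one way round
- clamp (a joint): clamp lever on the tester, rad: 0 = leaning fully towards the robot (release stop), 0.6 = upright (run), 1.2 = leaning fully away (far stop). A 10 mm steel rod with a black ball of 26 mm on its end; it swings about an axis along the tester's y with light friction (below 1 N at the ball) and stays where it is left. A plate beside it marks release, upright and far.
- clamp_tip (a point): centre of the ball on the lever's end, 100 mm from the pivot
- clamp_pivot (a point): point on the lever's hinge axis, 22 mm above the tester's top
- nest: the nest: loose white plastic plate, 160 mm along its x, 215 mm along its y, 30 mm thick, about 0.55 kg, flat. Origin: centre of its underside; x away from the robot, y to the left. Through holes for the pegs: 23 mm at x 0, y +88 mm (thick peg), 17 mm at x 0, y -88 mm (thin peg). Five square 50 mm pockets, right through, marked by 1 to 5 black pips. An aluminium handle over its middle.
- nest_handle (a point): centre of the nest's handle bar: 18 mm thick along the nest's x, 64 mm long along its y, 16 mm high, centre 78 mm above the nest's underside, top 86 mm; clear below it between two 10 mm posts at the ends
- pocket1 (a point): centre of the mouth of pocket 1 (front row, x -48, y 75 mm of the nest), level with the nest's top, 30 mm above its underside; axes as the nest. A fitting fully home has its origin 26 mm below this point
- pocket2 (a point): centre of the mouth of pocket 2 (front row, x -48, y 0 mm of the nest), level with the nest's top, 30 mm above its underside; axes as the nest. A fitting fully home has its origin 26 mm below this point
- pocket3 (a point): centre of the mouth of pocket 3 (front row, x -48, y -75 mm of the nest), level with the nest's top, 30 mm above its underside; axes as the nest. A fitting fully home has its origin 26 mm below this point
- pocket4 (a point): centre of the mouth of pocket 4 (back row, x +48, y 75 mm of the nest), level with the nest's top, 30 mm above its underside; axes as the nest. A fitting fully home has its origin 26 mm below this point
- pocket5 (a point): centre of the mouth of pocket 5 (back row, x +48, y -75 mm of the nest), level with the nest's top, 30 mm above its underside; axes as the nest. A fitting fully home has its origin 26 mm below this point
- fit_knob: round knob fitting, for pocket 1; may be absent. Origin: centre of its underside. 80 mm tall, 0.22 kg, standing. Round steel foot of 46 mm diameter, 26 mm long, chamfered 3 mm; then black: a round flange of 56 mm, 26 to 34 mm up, that comes to rest on the nest's top; from 34 to 80 mm the head to grip: a plain round cylinder of 34 mm diameter.
- fit_bar: bar fitting, for pocket 2; may be absent. Origin: centre of its underside. 80 mm tall, 0.22 kg, standing. Round steel foot of 46 mm diameter, 26 mm long, chamfered 3 mm; then black: a round flange of 56 mm, 26 to 34 mm up, that comes to rest on the nest's top; from 34 to 80 mm the head to grip: upright flat bar, 54 mm long along the body's x and 16 mm thick along y.
- fit_block: square block fitting, for pocket 3; may be absent. Origin: centre of its underside. 80 mm tall, 0.22 kg, standing. Round steel foot of 46 mm diameter, 26 mm long, chamfered 3 mm; then black: a round flange of 56 mm, 26 to 34 mm up, that comes to rest on the nest's top; from 34 to 80 mm the head to grip: a square block, 34 x 34 mm, sides along the body's x and y.
- fit_post: thin post fitting, for pocket 4; may be absent. Origin: centre of its underside. 80 mm tall, 0.22 kg, standing. Round steel foot of 46 mm diameter, 26 mm long, chamfered 3 mm; then black: a round flange of 56 mm, 26 to 34 mm up, that comes to rest on the nest's top; from 34 to 80 mm the head to grip: a thin round post of 18 mm diameter.
- fit_fork: fork fitting, for pocket 5; may be absent. Origin: centre of its underside. 80 mm tall, 0.22 kg, standing. Round steel foot of 46 mm diameter, 26 mm long, chamfered 3 mm; then black: a round flange of 56 mm, 26 to 34 mm up, that comes to rest on the nest's top; from 34 to 80 mm the head to grip: two upright plates 34 mm long along x, 10 mm thick, outer faces 34 mm apart along y, 14 mm gap.
- tape: bystander, not part of the job: roll of cardboard-brown tape lying flat, 100 mm across, 48 mm high. Origin: centre of its underside.
- driver: bystander, not part of the job: screwdriver lying on the bench. Origin: centre of its underside.
- jar: bystander, not part of the job: grey jar, 64 mm across, 90 mm high. Origin: centre of its underside.
- mug: bystander, not part of the job: white mug, 72 mm across, 85 mm high. Origin: centre of its underside.
- gauge: bystander, not part of the job: small steel gauge block, 70 x 40 x 22 mm. Origin: centre of its underside.
- caliper_case: bystander, not part of the job: flat grey case, 50 x 160 x 20 mm. Origin: centre of its underside.
Not all that is in view belongs to the job. Leave any blue or red look-alike of the fit_bar alone.

How it is judged:
On the way, in this order (a step that is already met when the one before it is completed fails the run):
1. the clamp lever is pulled fully towards the robot, to release (within 0.1 rad of that stop) (value of joint clamp below 0.1 rad), for 0.2 s.
2. with the lever still at release (below 0.15 rad), the nest is seated flat on the tester over both pegs (horizontal distance between nest and tester_seat below 0.005 m and z of nest in the frame of tester_seat between -0.004 and 0.004 m and angle between the y axis of nest and the y axis of tester, either way round below 0.06 rad and angle between nest's own z axis and vertical below 0.05 rad and value of joint clamp below 0.15 rad), for 0.2 s.
3. the round knob fitting stands fully home in pocket 1 and is let go (skipped if the fitting is absent) (horizontal distance between fit_knob and pocket1 below 0.006 m and z of fit_knob in the frame of nest between -0.004 and 0.008 m and angle between fit_knob's own z axis and vertical below 0.12 rad and contact force between fit_knob and the fingers below 0.2 N), for 0.2 s.
4. the bar fitting stands fully home in pocket 2 and is let go (skipped if the fitting is absent) (horizontal distance between fit_bar and pocket2 below 0.006 m and z of fit_bar in the frame of nest between -0.004 and 0.008 m and angle between fit_bar's own z axis and vertical below 0.12 rad and contact force between fit_bar and the fingers below 0.2 N), for 0.2 s.
5. the square block fitting stands fully home in pocket 3 and is let go (skipped if the fitting is absent) (horizontal distance between fit_block and pocket3 below 0.006 m and z of fit_block in the frame of nest between -0.004 and 0.008 m and angle between fit_block's own z axis and vertical below 0.12 rad and contact force between fit_block and the fingers below 0.2 N), for 0.2 s.
6. the thin post fitting stands fully home in pocket 4 and is let go (skipped if the fitting is absent) (horizontal distance between fit_post and pocket4 below 0.006 m and z of fit_post in the frame of nest between -0.004 and 0.008 m and angle between fit_post's own z axis and vertical below 0.12 rad and contact force between fit_post and the fingers below 0.2 N), for 0.2 s.
7. the fork fitting stands fully home in pocket 5 and is let go (skipped if the fitting is absent) (horizontal distance between fit_fork and pocket5 below 0.006 m and z of fit_fork in the frame of nest between -0.004 and 0.008 m and angle between fit_fork's own z axis and vertical below 0.12 rad and contact force between fit_fork and the fingers below 0.2 N), for 0.2 s.
8. the clamp lever is set upright, at 0.6 rad within 0.12 rad (value of joint clamp between 0.48 and 0.72 rad), for 0.2 s.
At the end, for the whole second after the job is handed in: Nest flat on the tester (centre within 5 mm, height 4 mm, turn 0.06 rad); each fitting present in its own pocket (within 6 mm, origin under 8 mm above the nest's underside, tilt under 0.12 rad); lever at 0.6 rad within 0.12; all this holds, let go, for a second (all of step 8 and horizontal distance between nest and tester_seat below 0.005 m and z of nest in the frame of tester_seat between -0.004 and 0.004 m and angle between the y axis of nest and the y axis of tester, either way round below 0.06 rad and angle between nest's own z axis and vertical below 0.05 rad and velocity of joint clamp between -0.1 and 0.1 rad/s and horizontal distance between fit_knob and pocket1 below 0.006 m and z of fit_knob in the frame of nest between -0.004 and 0.008 m and angle between each of fit_knob, fit_bar, fit_block, fit_post, fit_fork's own z axis and vertical below 0.12 rad and horizontal distance between fit_bar and pocket2 below 0.006 m and z of fit_bar in the frame of nest between -0.004 and 0.008 m and horizontal distance between fit_block and pocket3 below 0.006 m and z of fit_block in the frame of nest between -0.004 and 0.008 m and horizontal distance between fit_post and pocket4 below 0.006 m and z of fit_post in the frame of nest between -0.004 and 0.008 m and horizontal distance between fit_fork and pocket5 below 0.006 m and z of fit_fork in the frame of nest between -0.004 and 0.008 m); the robot touches nothing.
It fails at once if a bystander is pushed more than 40 mm from its place (distance of any of tape, driver, jar, mug, gauge, caliper_case from where it was at the start of the episode above 0.04 m).
Of fit_knob, fit_bar, fit_block, fit_post, fit_fork only 3 to 5 are there at a start; the rules pass over those that are not, and their reading is None.
At some moment in a run one of fit_knob, fit_bar, fit_block, fit_post, fit_fork, nest may be knocked a few centimetres aside while the robot is not near it.
It also fails if it takes over 210 s, if anything falls off the work surface, if the arm or the gripper's body presses on something with over 40 N, if the wrist force passes 120 N, or if a joint passes its speed limit or range.

## Working session

There is one attempt and no reset: what is moved stays moved. The work goes in short steps, Python scripts to look and compute and a tool call to move; the robot and the scene stay as the last step left them, time stands still between calls to the robot, and variables do not carry over. Pictures are saved under pics/ and viewed, at most 14 in all, crops included, and the job is handed in when it is done.

Besides the shell and the picture viewer there is one more tool, called after "Request:" by a JSON object that holds its "op" and its "data". step_arm: Moves the arm, as the interface text tells. Scaled input: -1 to 1 covers 12 cm each way for a shift and pi/2 rad each way for a turn. Its arguments: {"type":"object","properties":{"steps":{"type":"array"},"hand":{"type":"number"},"grip_force":{"type":"number"}},"required":["steps"]}

```bash
ls; mkdir -p pics
cat > h.py <<'E'
import numpy as np, cv2
from rig import bot
def save(cam,name,crop=None):
    f=bot.grab_frame(cam); im=cv2.cvtColor(np.asarray(f["color"]),cv2.COLOR_RGB2BGR)
    cv2.imwrite(f"pics/{name}.png",im); return f
def world(f,rc,z):
    K=np.array(f["intrinsics"]);V=np.array(f["view"])
    d=V[:3,:3].T@np.linalg.solve(K,[rc[1],rc[0],1.]); c=-V[:3,:3].T@V[:3,3]
    return c+d*(z-c[2])/d[2]
def pix(f,p):
    K=np.array(f["intrinsics"]);V=np.array(f["view"]); q=K@(V[:3,:3]@np.array(p)+V[:3,3]); return q[:2]/q[2]
E
python3 - <<'E'
from h import *
s=bot.sense(); print(s)
for c in("scene","top","wrist"):
    f=save(c,c+"0"); V=np.array(f["view"]); print(c,(-V[:3,:3].T@V[:3,3]).round(3))
    if c=="wrist":continue
    for l,z in dict(tester_seat=.05,clamp_tip=.16,clamp_pivot=.072,nest=0,nest_handle=.078,pocket1=.03,pocket2=.03,pocket3=.03,pocket4=.03,pocket5=.03,fit_knob=0,fit_bar=0,fit_block=0,fit_post=0,fit_fork=0,tape=0,driver=0,jar=0,mug=0,gauge=0,caliper_case=0).items():
        for r in bot.landmark_of(l,c)[:3]: print(l,np.round(r["confidence"],2),np.round(r["position"]),world(f,r["position"],z).round(3))
E
```

```text
pics
{'time': 0.0, 'qpos': array([-1.44860870e+00,  3.13994010e-01,  4.49793566e-02,  1.30361008e+00,
       -2.66014117e-05,  1.43121223e+00]), 'qvel': array([-0.00093893, -0.00014368, -0.00023542,  0.00036158, -0.00040762,
        0.00105771]), 'tau': array([ 7.28686646e-04, -4.80621886e+01,  2.98533422e+01,  1.90900709e-02,
       -8.50790934e-05,  1.02831987e-05]), 'tcp_pos': array([ 0.14873802, -0.55492695,  0.24741264]), 'tool_rot': array([ 9.91446250e-01,  1.30512438e-01, -5.34836862e-06, -9.14281665e-04]), 'contact_force': array([-0.05636603,  0.46611451, -0.6101572 ]), 'ft_torque': array([ 0.01432497,  0.0352925 , -0.0583043 ]), 'finger_force': 0.0, 'opening': 0.08569734761137605}
scene [1.614 0.035 1.09 ]
tester_seat 0.75 [262. 326.] [0.614 0.007 0.05 ]
tester_seat 0.59 [230. 248.] [ 0.495 -0.198  0.05 ]
clamp_tip 0.63 [229. 249.] [ 0.611 -0.172  0.16 ]
clamp_pivot 0.68 [248. 259.] [ 0.587 -0.159  0.072]
nest 0.74 [231. 460.] [0.447 0.369 0.   ]
nest 0.45 [248. 259.] [ 0.513 -0.172  0.   ]
nest_handle 0.92 [209. 464.] [0.448 0.369 0.078]
pocket1 0.75 [206. 433.] [0.379 0.30
[... 2772 characters left out ...]
6.] [ 0.631 -0.506  0.   ]
fit_bar 0.82 [237. 460.] [ 0.552 -0.35   0.   ]
fit_bar 0.78 [157. 426.] [ 0.775 -0.272  0.   ]
fit_block 0.7 [289. 383.] [ 0.416 -0.142  0.   ]
fit_post 0.75 [282. 450.] [ 0.43  -0.318  0.   ]
fit_fork 0.57 [289. 348.] [ 0.417 -0.049  0.   ]
tape 0.75 [268. 511.] [ 0.465 -0.479  0.   ]
tape 0.49 [289. 383.] [ 0.415 -0.142  0.   ]
driver 0.83 [201. 189.] [0.662 0.379 0.   ]
driver 0.29 [287. 384.] [ 0.421 -0.145  0.   ]
mug 0.74 [332. 415.] [ 0.303 -0.22   0.   ]
mug 0.45 [214. 327.] [0.62  0.003 0.   ]
gauge 0.93 [325. 265.] [0.326 0.169 0.   ]
gauge 0.32 [297. 159.] [0.401 0.451 0.   ]
caliper_case 0.74 [247. 132.] [0.538 0.532 0.   ]
wrist [ 0.217 -0.537  0.374]
```

View pics/top0.png

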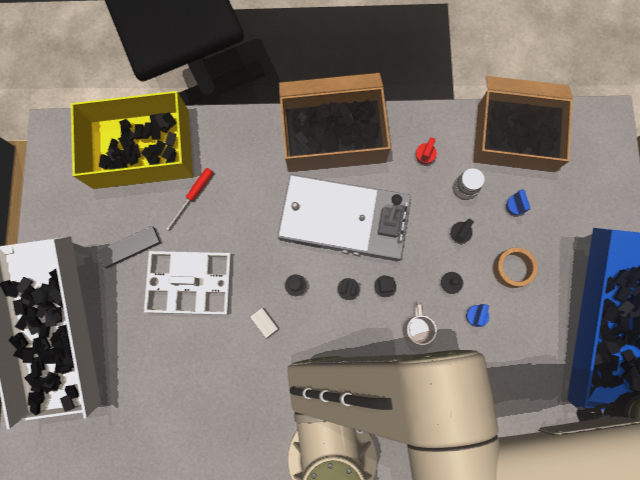

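View pics/scene0.png

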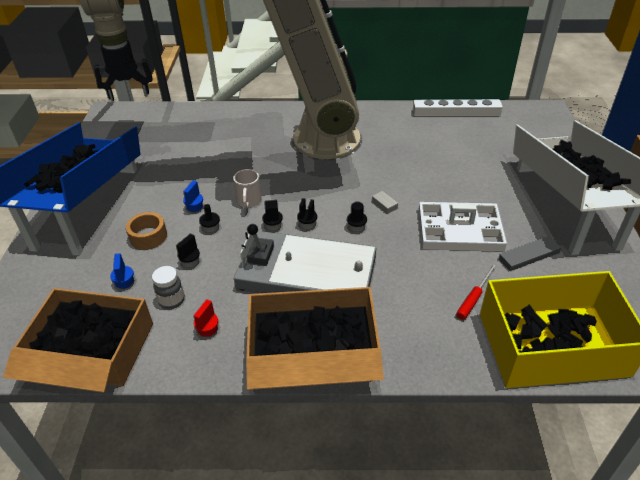

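All five black fittings are present. In the top view they are the knob (296,286), fork (348,289), block (386,287), post (452,283) and black bar (461,232). The look-alikes to leave alone are red (427,152), blue (517,203) and blue (479,315). The front-row pockets of the nest face the robot. I'll check the choice in one close crop.

Run:
```python
from h import *
im=cv2.imread("pics/top0.png")
a=cv2.resize(im[170:310,265:535],(800,415),interpolation=cv2.INTER_CUBIC)
b=cv2.resize(im[240:325,135:245],(257*1,199),interpolation=cv2.INTER_CUBIC)
s=cv2.imread("pics/scene0.png"); c=cv2.resize(s[175:300,165:385],(317,180),interpolation=cv2.INTER_CUBIC)
out=np.zeros((600,800,3),np.uint8); out[:415]=a; out[415:600,:257]=b[:185]; out[415:595,270:587]=c
cv2.imwrite("pics/crop1.png",out)
f=bot.grab_frame("top"); g=bot.grab_frame("scene")
def refine(fr,lo,hi,c,r):
    x0,y0=c[0]-r,c[1]-r; h=cv2.cvtColor(np.asarray(fr["color"]),cv2.COLOR_RGB2GRAY)[y0:y0+2*r+1,x0:x0+2*r+1]
    m=cv2.moments(cv2.inRange(h,lo,hi),True); return (m['m01']/m['m00']+y0,m['m10']/m['m00']+x0) if m['m00'] else None
for n,c in dict(thick=(295,206),thin=(362,217)).items():
    p=refine(f,0,150,c,7); print(n,p,world(f,p,.07).round(4) if p else 0)
# triangulate points seen in both
def tri(pt,ps):
    A=[]
    for fr,p in((f,pt),(g,ps)):
        P=np.array(fr["intrinsics"])@np.array(fr["view"])[:3]; A+=[p[1]*P[2]-P[0],p[0]*P[2]-P[1]]
    v=np.linalg.svd(np.array(A))[2][-1]; return v[:3]/v[3]
print("tip",tri((199,396),(229,249)).round(3))
# nest outline
h=cv2.cvtColor(cv2.cvtColor(np.asarray(f["color"]),cv2.COLOR_RGB2BGR),cv2.COLOR_BGR2GRAY)
m=cv2.inRange(h[240:325,135:245],185,255); cs=max(cv2.findContours(m,0,1)[0],key=cv2.contourArea)
P=np.array([world(f,(p[0][1]+240,p[0][0]+135),.03)[:2] for p in cs],np.float32); print("nest",cv2.minAreaRect(P))
```

```text
thick (206.3111111111111, 295.35555555555555) [0.6251 0.0842 0.07  ]
thin (217.53846153846155, 361.7307692307692) [ 0.5924 -0.086   0.07  ]
tip [ 0.615 -0.167  0.164]
nest ((0.437780499458313, 0.3704260587692261), (0.21591417491436005, 0.15988554060459137), 87.86470794677734)
```

View pics/crop1.png

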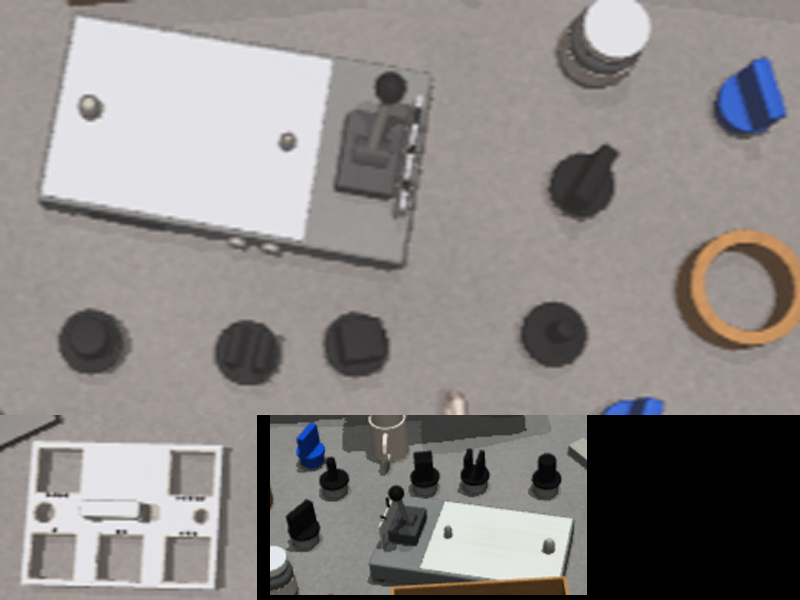

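The crop confirms the choice: the black bar at top-view (461,232) is distinct from the red and blue copies. The lever leans away at about 0.98 rad. First I move above the lever ball.

Request:
{"op": "step_arm", "data": {"steps": [[0.97, 0.81, 0, 0, 0, 0.178], [0.97, 0.81, 0, 0, 0, 0.178], [0.97, 0.81, 0, 0, 0, 0.178], [0.97, 0.81, 0, 0, 0, 0.178], [0.97, 0.81, 0, 0, 0, 0.178]], "hand": 0, "grip_force": 40}}

```text
time: 2.77
tcp_pos: [0.2683, -0.4548, 0.2487]
tool_rot: [0.963, 0.27, 0.001, -0.0]
contact_force: [0.1, 0.1, -0.7]
opening: 0.0432
finger_force: 0.0
```

Request:
{"op": "step_arm", "data": {"steps": [[0.97, 0.81, 0, 0, 0, 0.178], [0.97, 0.81, 0, 0, 0, 0.178], [0.97, 0.81, 0, 0, 0, 0.178], [0.97, 0.81, 0, 0, 0, 0.178], [0.97, 0.81, 0, 0, 0, 0.178]]}}

```text
time: 3.18
tcp_pos: [0.3845, -0.3583, 0.2485]
tool_rot: [0.916, 0.401, 0.001, -0.0]
contact_force: [-0.1, -0.1, 0.5]
opening: 0.0426
finger_force: 0.0
```

Request:
{"op": "step_arm", "data": {"steps": [[0.97, 0.81, 0, 0, 0, 0.178], [0.97, 0.81, 0, 0, 0, 0.178], [0.97, 0.81, 0, 0, 0, 0.178], [0.97, 0.81, 0, 0, 0, 0.178], [0.97, 0.81, 0, 0, 0, 0.178]]}}

```text
time: 3.6
tcp_pos: [0.501, -0.2615, 0.2481]
tool_rot: [0.851, 0.525, 0.001, 0.0]
contact_force: [-1.0, -0.6, 0.4]
opening: 0.0427
finger_force: 0.0
```

Request:
{"op": "step_arm", "data": {"steps": [[0.97, 0.81, 0, 0, 0, 0.178], [0.97, 0.81, 0, 0, 0, 0.178], [0.97, 0.81, 0, 0, 0, 0.178], [0.97, 0.81, 0, 0, 0, 0.178], [0.97, 0.81, 0, 0, 0, 0.178]]}}

```text
time: 4.02
tcp_pos: [0.6174, -0.1643, 0.2474]
tool_rot: [0.77, 0.638, 0.001, 0.0]
contact_force: [-0.2, -0.9, 0.6]
opening: 0.0429
finger_force: 0.0
```

```bash
cat >> h.py <<'E'
def look(cam,items,n=2):
    f=bot.grab_frame(cam)
    for l,z in items.items():
        for r in bot.landmark_of(l,cam)[:n]: print(cam,l,round(float(r["confidence"]),2),np.round(r["position"]),world(f,r["position"],z).round(4))
    return f
E
python3 - <<'E'
from h import *
f=save("wrist","w1")
look("wrist",dict(clamp_tip=.165,clamp_pivot=.072,tester_seat=.05))
V=np.array(f["view"]); print((-V[:3,:3].T@V[:3,3]).round(3),V[2,:3].round(3))
print(bot.sense()["tcp_pos"])
E
```

```text
wrist clamp_tip 0.72 [251. 317.] [ 0.6142 -0.1644  0.165 ]
wrist clamp_pivot 0.72 [211. 276.] [ 0.5825 -0.1569  0.072 ]
[ 0.63  -0.094  0.373] [-0.051 -0.278 -0.959]
[ 0.61346957 -0.16807003  0.24833993]
```

View pics/w1.png

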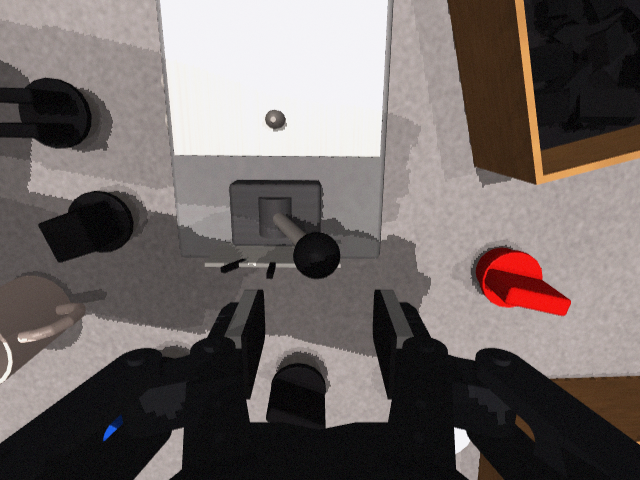

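The wrist view shows the ball at (317,255), between and just ahead of the pads. That matches the estimate, so I descend and pull.

Request:
{"op": "step_arm", "data": {"steps": [[0, 0.02, -0.3, 0, 0, 0], [0, 0.02, -0.6, 0, 0, 0], [0, 0.02, -0.7, 0, 0, 0], [0, 0.02, -0.7, 0, 0, 0]]}}

```text
time: 4.6
tcp_pos: [0.6109, -0.1647, 0.1603]
tool_rot: [0.772, 0.636, -0.002, -0.003]
contact_force: [-0.3, -0.1, -0.2]
opening: 0.0427
finger_force: 0.0
```

Request:
{"op": "step_arm", "data": {"steps": [[-0.15, 0.03, 0, 0, 0, 0], [-0.3, 0.06, 0, 0, 0, 0], [-0.45, 0.09, 0, 0, 0, 0], [-0.6, 0.12, 0, 0, 0, 0], [-0.72, 0.14, 0, 0, 0, 0]]}}

```text
time: 5.02
tcp_pos: [0.5273, -0.1485, 0.1664]
tool_rot: [0.772, 0.636, 0.001, 0.001]
contact_force: [1.3, -0.5, -0.8]
opening: 0.0427
finger_force: 0.5
```

Request:
{"op": "step_arm", "data": {"steps": [[-0.04, 0.01, -0.04, 0, 0, 0], [-0.08, 0.015, -0.06, 0, 0, 0], [-0.1, 0.02, -0.06, 0, 0, 0], [-0.1, 0.02, -0.06, 0, 0, 0], [-0.1, 0.02, -0.06, 0, 0, 0]]}}

```text
time: 5.43
tcp_pos: [0.5199, -0.147, 0.1591]
tool_rot: [0.771, 0.636, 0.002, 0.004]
contact_force: [5.8, -1.3, 1.3]
opening: 0.043
finger_force: 3.4
```

Run:
```python
from h import *
look("wrist",dict(clamp_tip=.1545,clamp_pivot=.072))
look("scene",dict(clamp_tip=.1545,clamp_pivot=.072))
save("wrist","w2"); s=bot.sense();print(s["tcp_pos"],s["contact_force"],s["time"])
```

```text
wrist clamp_tip 0.94 [317. 346.] [ 0.5294 -0.1468  0.1545]
wrist clamp_pivot 0.58 [246. 431.] [ 0.5831 -0.1569  0.072 ]
scene clamp_tip 0.67 [208. 261.] [ 0.5281 -0.1522  0.1545]
scene clamp_tip 0.21 [226. 272.] [ 0.5937 -0.1206  0.1545]
scene clamp_pivot 0.65 [208. 486.] [0.4351 0.4322 0.072 ]
scene clamp_pivot 0.44 [248. 260.] [ 0.5873 -0.1564  0.072 ]
[ 0.51998542 -0.14694303  0.15913948] [ 6.69239557 -0.81977181  2.15423709] 5.7833
```

View pics/w2.png

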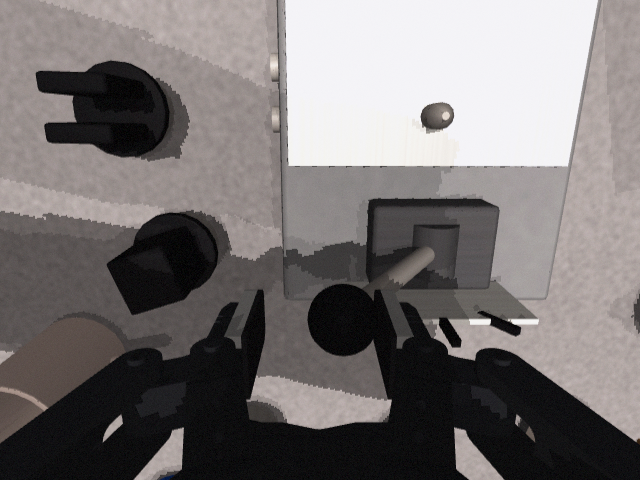

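The ball is at (345,320) against the robot-side stop. The 6.7 N reaction is well above the lever's friction, so it is released. Next I back off, lift, and look at the pegs on the way to the nest.

Request:
{"op": "step_arm", "data": {"steps": [[0.1, -0.02, 0, 0, 0, 0], [0.1, -0.02, 0.3, 0, 0, 0], [0.1, -0.02, 0.6, 0, 0, 0], [0.1, -0.02, 1, 0, 0, 0], [0.1, -0.02, 1, 0, 0, 0]]}}

```text
time: 6.2
tcp_pos: [0.5309, -0.1491, 0.2846]
tool_rot: [0.771, 0.636, 0.002, 0.005]
contact_force: [1.9, -1.0, -0.1]
opening: 0.0427
finger_force: 0.0
```

Request:
{"op": "step_arm", "data": {"steps": [[0.55, 0.9, 0.2, 0, 0, 0], [0.55, 0.9, 0.2, 0, 0, 0], [0.55, 0.9, 0.2, 0, 0, 0], [0.55, 0.9, 0.2, 0, 0, 0]]}}

```text
time: 6.53
tcp_pos: [0.5975, -0.0352, 0.3026]
tool_rot: [0.77, 0.638, 0.002, 0.001]
contact_force: [-0.8, 0.0, 0.3]
opening: 0.0429
finger_force: 0.0
```

Request:
{"op": "step_arm", "data": {"steps": [[0, 0.65, 0, 0, 0, 0], [0, 0.65, 0, 0, 0, 0], [0, 0.65, 0, 0, 0, 0], [0, 0.65, 0, 0, 0, 0], [0, 0.65, 0, 0, 0, 0]]}}

```text
time: 6.95
tcp_pos: [0.5943, 0.0381, 0.3011]
tool_rot: [0.771, 0.637, -0.0, 0.0]
contact_force: [-0.6, -0.2, 0.0]
opening: 0.0426
finger_force: 0.0
```

Run:
```python
from h import *
f=save("wrist","w3")
look("wrist",dict(tester_seat=.05,clamp_tip=.1545,clamp_pivot=.072))
for p in ((.625,.084,.074),(.592,-.086,.074)): print(pix(f,p).round(0))
s=bot.sense();print(s["tcp_pos"],s["contact_force"],s["time"])
```

```text
wrist clamp_pivot 0.97 [384. 344.] [ 0.5827 -0.1596  0.072 ]
[344. 144.]
[341. 322.]
[0.59411891 0.03720515 0.30112625] [-0.08272676  0.03871609 -0.00908241] 7.2
```

View pics/w3.png

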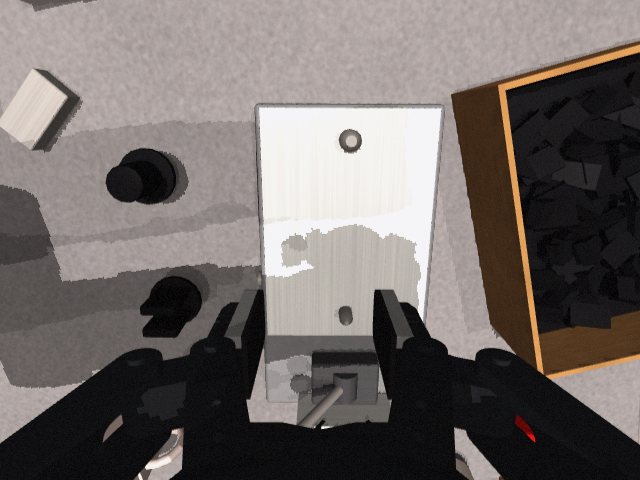

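Run:
```python
from h import *
f=bot.grab_frame("wrist"); g=cv2.cvtColor(np.asarray(f["color"]),cv2.COLOR_RGB2GRAY)
for n,(x0,y0,x1,y1) in dict(thick=(332,122,370,160),thin=(332,300,360,332)).items():
    c=g[y0:y1,x0:x1]; t=cv2.GaussianBlur(c,(3,3),0); th=np.median(c)-45
    m=(t<th).astype(np.uint8); k,lab,st,ce=cv2.connectedComponentsWithStats(m)
    i=1+np.argmax(st[1:,4]); b=st[i]; print(n,b,th,[world(f,(ce[i][1]+y0,ce[i][0]+x0),z).round(4)[:2] for z in(.05,.062,.074)])
    (hx,hy),r=cv2.minEnclosingCircle(np.argwhere(lab==i)[:,::-1].astype(np.float32)); print(hx+x0,hy+y0,r)
im=cv2.cvtColor(np.asarray(f["color"]),cv2.COLOR_RGB2BGR)
a=cv2.resize(im[120:165,328:373],(400,400),interpolation=0);b=cv2.resize(im[293:338,323:368],(400,400),interpolation=0)
cv2.imwrite("pics/pegs.png",np.hstack([a,b]))
```

```text
thick [  6   6  24  25 425] 197.0 [array([0.6319, 0.0841]), array([0.6311, 0.0849]), array([0.6303, 0.0856])]
349.8202610015869 139.9019603729248 12.531736373901367
thin [  7   5  15  19 235] 130.0 [array([ 0.5973, -0.0915]), array([ 0.5976, -0.0851]), array([ 0.5979, -0.0788])]
345.73622035980225 314.15354347229004 9.42941951751709
```

View pics/pegs.png

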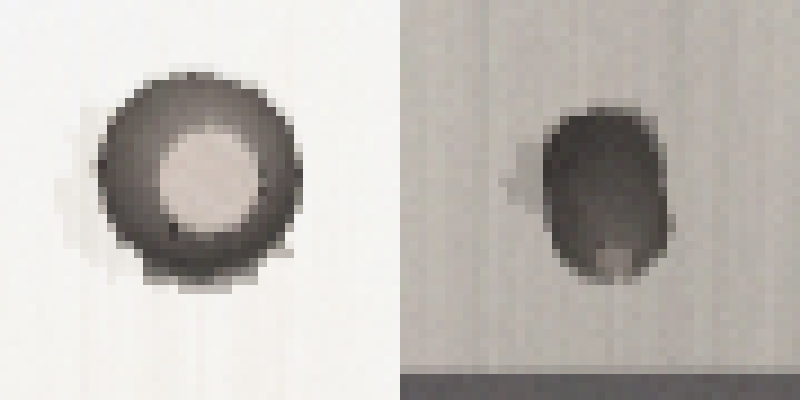

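Run:
```python
from h import *
f=bot.grab_frame("wrist")
a=world(f,(140.2+.5-.5,351.7),.074);b=world(f,(322.5,347),.074);c=(a+b)/2;d=a-b
print(a,b,c,np.hypot(*d[:2]),np.arctan2(-d[0],d[1]))
# top camera: same via templates
t=bot.grab_frame("top")
for p in (a,b): print(pix(t,p))
im=cv2.cvtColor(np.asarray(t["color"]),cv2.COLOR_RGB2BGR)
cv2.imwrite("pics/t1.png",np.hstack([cv2.resize(im[194:219,283:308],(400,400),interpolation=0),cv2.resize(im[205:230,350:375],(400,400),interpolation=0)]))
look("top",dict(nest=0,nest_handle=.078),1)
```

```text
[0.63186904 0.08508253 0.074     ] [ 0.59764036 -0.08801862  0.074     ] [ 0.6147547  -0.00146804  0.074     ] 0.1764528647480555 -0.19521966681017408
[294.89347489 203.37971552]
[362.55890026 215.17228746]
top nest 0.58 [246. 130.] [0.5404 0.5348 0.    ]
top nest_handle 0.57 [281. 181.] [0.4352 0.3717 0.078 ]
```

View pics/t1.png

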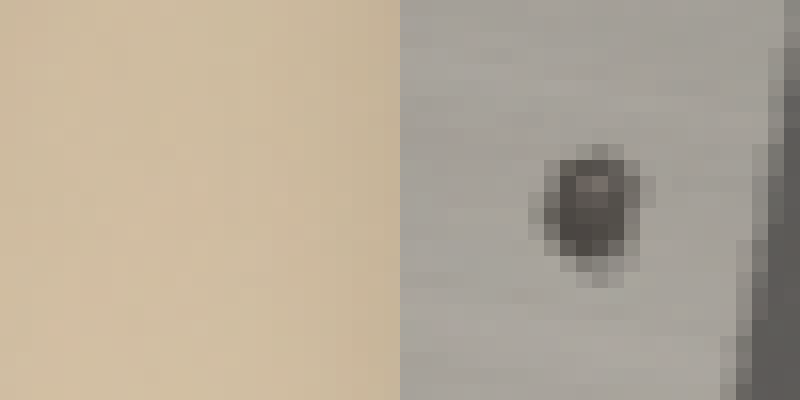

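The thin peg's bright tip shows at top-view (362,216), consistent with the wrist estimate. That puts the seat at (0.6145, -0.0015) with yaw -0.195. Going to the nest now.

Request:
{"op": "step_arm", "data": {"steps": [[-0.33, 0.76, 0, 0, 0, 0.024], [-0.33, 0.76, 0, 0, 0, 0.024], [-0.33, 0.76, 0, 0, 0, 0.024]], "hand": 0.3}}

```text
time: 7.75
tcp_pos: [0.5525, 0.1327, 0.3013]
tool_rot: [0.758, 0.652, 0.0, -0.001]
contact_force: [0.4, 0.0, 0.1]
opening: 0.0553
finger_force: 0.0
```

Request:
{"op": "step_arm", "data": {"steps": [[-0.33, 0.76, 0, 0, 0, 0.024], [-0.33, 0.76, 0, 0, 0, 0.024], [-0.33, 0.76, 0, 0, 0, 0.024]]}}

```text
time: 8.0
tcp_pos: [0.5126, 0.2245, 0.3015]
tool_rot: [0.746, 0.666, 0.0, -0.001]
contact_force: [-0.2, 0.2, 1.7]
opening: 0.0555
finger_force: 0.0
```

Request:
{"op": "step_arm", "data": {"steps": [[-0.33, 0.76, 0, 0, 0, 0.024], [-0.33, 0.76, 0, 0, 0, 0.024], [-0.33, 0.76, 0, 0, 0, 0.024]]}}

```text
time: 8.25
tcp_pos: [0.473, 0.3158, 0.3013]
tool_rot: [0.733, 0.68, 0.0, -0.001]
contact_force: [0.5, -1.6, 0.5]
opening: 0.0557
finger_force: 0.0
```

Request:
{"op": "step_arm", "data": {"steps": [[-0.33, 0.76, 0, 0, 0, 0.024], [-0.33, 0.76, 0, 0, 0, 0.024], [-0.33, 0.76, 0, 0, 0, 0.024], [-0.33, 0.76, 0, 0, 0, 0.024], [-0.33, 0.76, 0, 0, 0, 0.024]]}}

```text
time: 8.67
tcp_pos: [0.435, 0.4041, 0.3009]
tool_rot: [0.72, 0.694, -0.0, 0.0]
contact_force: [-0.5, -0.9, -0.2]
opening: 0.0558
finger_force: 0.0
```

Run:
```python
from h import *
f=save("wrist","w4")
look("wrist",dict(nest=0,nest_handle=.078,pocket1=.03),5)
s=bot.sense();print(s["tcp_pos"],s["tool_rot"],s["time"])
g=cv2.cvtColor(np.asarray(f["color"]),cv2.COLOR_RGB2GRAY)
m=cv2.inRange(g,200,255); cs=max(cv2.findContours(m,0,1)[0],key=cv2.contourArea); print(cv2.boundingRect(cs))
P=np.array([world(f,(p[0][1],p[0][0]),.03)[:2] for p in cs],np.float32); print("nest",cv2.minAreaRect(P))
```

```text
wrist nest 0.69 [219. 323.] [0.4387 0.3687 0.    ]
wrist nest_handle 0.96 [241. 323.] [0.4374 0.367  0.078 ]
wrist pocket1 0.92 [292. 279.] [0.3877 0.2962 0.03  ]
wrist pocket1 0.85 [294. 364.] [0.48   0.2901 0.03  ]
[0.43635205 0.40218468 0.30123402] [7.21738460e-01 6.92165858e-01 4.00699117e-05 1.40233518e-04] 8.9167
(243, 118, 166, 202)
nest ((0.43944594264030457, 0.36921483278274536), (0.21481025218963623, 0.16037414968013763), 87.83470153808594)
```

View pics/w4.png

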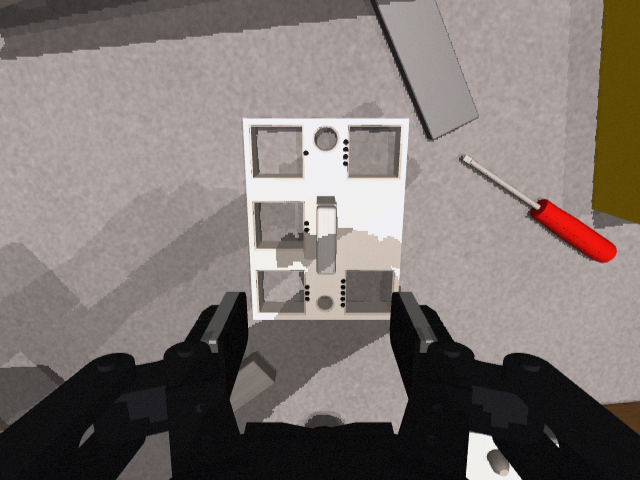

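The nest is centred at (0.439, 0.369), with pips 1, 2 and 3 down the left (robot-side) column in the wrist image. Its yaw matches the tool's. Grasping the handle.

Request:
{"op": "step_arm", "data": {"steps": [[0.02, -0.275, -0.3, 0, 0, 0], [0.02, -0.275, -0.6, 0, 0, 0], [0.02, -0.275, -0.93, 0, 0, 0], [0.02, -0.275, -0.93, 0, 0, 0]]}}

```text
time: 9.25
tcp_pos: [0.4337, 0.3657, 0.1814]
tool_rot: [0.722, 0.692, -0.007, -0.001]
contact_force: [-2.2, -0.4, -1.8]
opening: 0.0555
finger_force: 0.0
```

Request:
{"op": "step_arm", "data": {"steps": [[0, 0, -0.25, 0, 0, 0], [0, 0, -0.5, 0, 0, 0], [0, 0, -0.75, 0, 0, 0], [0, 0, -0.93, 0, 0, 0], [0, 0, -0.93, 0, 0, 0]]}}

```text
time: 9.67
tcp_pos: [0.4367, 0.3689, 0.0754]
tool_rot: [0.721, 0.693, -0.003, -0.001]
contact_force: [-0.3, -0.4, -0.1]
opening: 0.0556
finger_force: 0.0
```

Request:
{"op": "step_arm", "data": {"steps": [[0, 0, 0, 0, 0, 0], [0, 0, 0, 0, 0, 0], [0, 0, 0, 0, 0, 0], [0, 0, 0, 0, 0, 0], [0, 0, 0, 0, 0, 0]], "hand": -1, "grip_force": 80}}

```text
time: 10.08
tcp_pos: [0.44, 0.3714, 0.081]
tool_rot: [0.721, 0.693, 0.003, 0.001]
contact_force: [1.1, -1.1, 5.9]
opening: 0.0164
finger_force: 79.6
```

Request:
{"op": "step_arm", "data": {"steps": [[0, 0, 0, 0, 0, 0], [0, 0, 0, 0, 0, 0], [0, 0, 0, 0, 0, 0]]}}

```text
time: 10.33
tcp_pos: [0.44, 0.3714, 0.081]
tool_rot: [0.721, 0.693, 0.003, 0.001]
contact_force: [0.2, -0.4, 5.6]
opening: 0.0164
finger_force: 79.6
```

Run:
```python
from h import *
f=look("wrist",dict(nest_handle=.078),1)
s=bot.sense();print(s["tcp_pos"],s["tool_rot"],s["time"],s["contact_force"],s["opening"],s["finger_force"])
```

```text
wrist nest_handle 0.64 [333. 316.] [0.438  0.3681 0.078 ]
[0.44002305 0.37142679 0.08098182] [0.72104881 0.69287858 0.0026989  0.00077484] 10.4333 [0.35651414 0.21126513 6.44011633] 0.016333052083024872 79.59340810775757
```

Request:
{"op": "step_arm", "data": {"steps": [[0, 0, 0.2, 0, 0, 0], [0, 0, 0.5, 0, 0, 0], [0, 0, 0.85, 0, 0, 0], [0, 0, 1, 0, 0, 0], [0, 0, 1, 0, 0, 0]]}}

```text
time: 10.85
tcp_pos: [0.4406, 0.3721, 0.2043]
tool_rot: [0.721, 0.693, 0.005, 0.001]
contact_force: [1.6, 1.3, -4.3]
opening: 0.0165
finger_force: 79.4
```

Request:
{"op": "step_arm", "data": {"steps": [[0.1, -0.21, 0.1, 0, 0, -0.025], [0.25, -0.5, 0.17, 0, 0, -0.025], [0.364, -0.772, 0.17, 0, 0, -0.025], [0.364, -0.772, 0.17, 0, 0, -0.025]]}}

```text
time: 11.18
tcp_pos: [0.4836, 0.2726, 0.2174]
tool_rot: [0.736, 0.677, -0.001, 0.002]
contact_force: [-0.9, 0.6, -5.7]
opening: 0.0165
finger_force: 79.5
```

Request:
{"op": "step_arm", "data": {"steps": [[0.13, -0.26, 0, 0, 0, -0.025], [0.26, -0.52, 0, 0, 0, -0.025], [0.364, -0.772, 0, 0, 0, -0.025], [0.364, -0.772, 0, 0, 0, -0.025]]}}

```text
time: 11.52
tcp_pos: [0.5268, 0.1801, 0.2165]
tool_rot: [0.75, 0.662, -0.002, 0.001]
contact_force: [-0.2, 0.8, -4.7]
opening: 0.0162
finger_force: 79.5
```

Request:
{"op": "step_arm", "data": {"steps": [[0.13, -0.26, 0, 0, 0, -0.025], [0.26, -0.52, 0, 0, 0, -0.025], [0.364, -0.772, 0, 0, 0, -0.025], [0.364, -0.772, 0, 0, 0, -0.025]]}}

```text
time: 11.85
tcp_pos: [0.5707, 0.0875, 0.2165]
tool_rot: [0.762, 0.647, -0.001, 0.001]
contact_force: [0.6, 0.2, -5.3]
opening: 0.0162
finger_force: 79.6
```

Request:
{"op": "step_arm", "data": {"steps": [[0.13, -0.26, 0, 0, 0, -0.025], [0.26, -0.52, 0, 0, 0, -0.025], [0.364, -0.772, 0, 0, 0, -0.025], [0.364, -0.772, 0, 0, 0, -0.025], [0.364, -0.772, 0, 0, 0, -0.025]]}}

```text
time: 12.27
tcp_pos: [0.6123, -0.0015, 0.2163]
tool_rot: [0.774, 0.633, -0.001, -0.001]
contact_force: [-0.4, 0.6, -4.8]
opening: 0.0167
finger_force: 79.7
```

```bash
cat >> h.py <<'E'
def st():
    s=bot.sense(); q=s["tool_rot"]; print("t",s["time"],"tcp",s["tcp_pos"].round(4),"yawx",round(2*float(np.arctan2(q[1],q[0])),4),"q",q.round(4),"F",s["contact_force"].round(1),"T",s["ft_torque"].round(2),"op",round(s["opening"],4),"ff",round(float(s["finger_force"]),1))
E
python3 - <<'E'
from h import *
st(); f=save("wrist","w5"); st()
z=bot.sense()["tcp_pos"][2]-.081
look("wrist",dict(nest=z,nest_handle=z+.078,pocket1=z+.03),5); print(z)
E
```

```text
t 12.2667 tcp [ 0.6123 -0.0015  0.2163] yawx 1.3706 q [ 0.7742  0.6329 -0.0009 -0.0012] F [-0.4  0.6 -4.8] T [0.06 0.09 0.02] op 0.0167 ff 79.7
t 12.3167 tcp [ 6.118e-01 -3.000e-04  2.165e-01] yawx 1.3724 q [ 0.7737  0.6336 -0.001  -0.0015] F [ 0.1  0.1 -5. ] T [ 0.05  0.1  -0.01] op 0.0171 ff 79.7
wrist nest 0.59 [259. 319.] [ 0.6101 -0.0029  0.1355]
wrist nest_handle 0.9 [333. 318.] [ 0.6098 -0.0036  0.2135]
0.13550543651091512
```

View pics/w5.png

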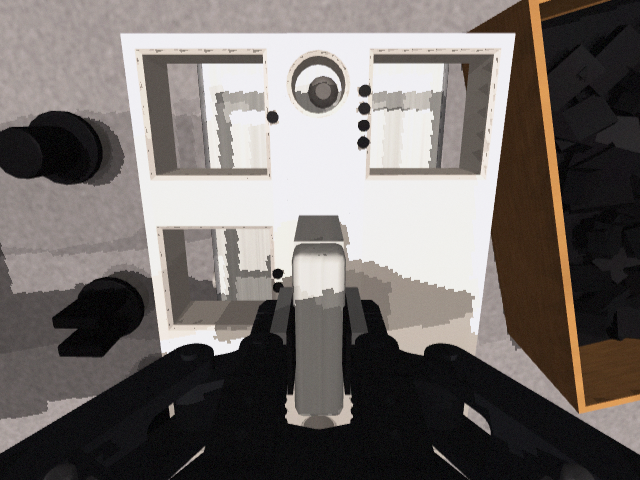

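Run:
```python
from h import *
f=bot.grab_frame("wrist"); st()
im=cv2.cvtColor(np.asarray(f["color"]),cv2.COLOR_RGB2BGR)
cv2.imwrite("pics/h1.png",cv2.resize(im[40:125,275:360],(600,600),interpolation=0))
z=bot.sense()["tcp_pos"][2]-.081
h=world(f,(82.5,318.5),z+.03); p=world(f,(92,322),.074); print(h,p,p-h)
# predicted nest frame corners from outer edges
g=cv2.cvtColor(im,cv2.COLOR_BGR2GRAY)
for r in (50,150,200): 
    row=g[r].astype(int); e=np.where(row>215)[0]; e=e[(e>110)&(e<520)]; print(r,e.min(),e.max(),world(f,(r,e.min()-.5),z+.03).round(4),world(f,(r,e.max()+.5),z+.03).round(4))
for c in (200,420):
    e=np.where(g[10:60,c]>200)[0][0]+10; print(c,e,world(f,(e-.5,c),z+.03).round(4))
```

```text
t 12.5667 tcp [0.6122 0.0011 0.2182] yawx 1.3756 q [ 7.727e-01  6.348e-01 -1.000e-04 -2.000e-04] F [-0.2  0.5 -4.5] T [0.07 0.04 0.06] op 0.0165 ff 79.7
[0.62774768 0.08594499 0.16721316] [0.63028708 0.08756822 0.074     ] [ 0.00253939  0.00162323 -0.09321316]
50 123 512 [0.5515 0.1137 0.1672] [0.7079 0.0827 0.1672]
150 136 500 [0.5438 0.0744 0.1672] [0.7005 0.0434 0.1672]
200 142 493 [0.5393 0.0526 0.1672] [0.6959 0.0217 0.1672]
200 33 [0.5844 0.1138 0.1672]
420 33 [0.6717 0.0965 0.1672]
```

View pics/h1.png

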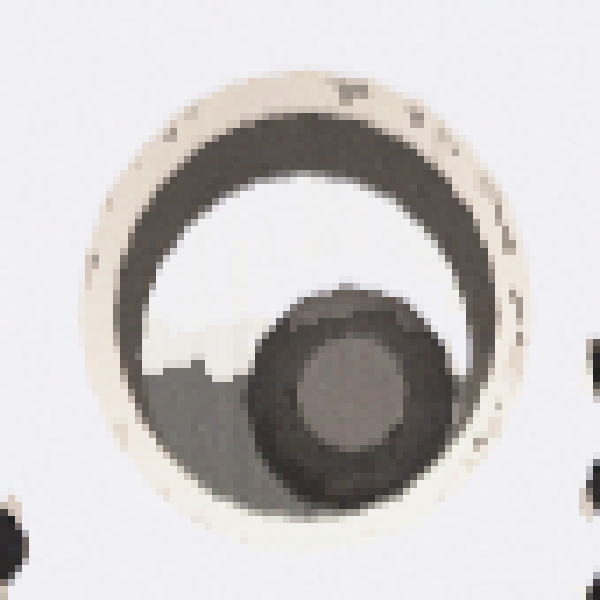

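The crop shows the thick peg's tip (324.6,95.5) right of the hole centre (318,84), so the nest needs about +4 mm in x. I correct that, go lower and recheck.

Request:
{"op": "step_arm", "data": {"steps": [[0.033, 0, -0.1, 0, 0, 0], [0.033, 0, -0.25, 0, 0, 0], [0.033, 0, -0.4, 0, 0, 0], [0.033, 0, -0.45, 0, 0, 0], [0.033, 0, -0.45, 0, 0, 0]]}}

```text
time: 12.98
tcp_pos: [0.615, 0.0005, 0.1616]
tool_rot: [0.773, 0.634, -0.002, -0.002]
contact_force: [-0.1, -0.5, -5.2]
opening: 0.016
finger_force: 79.6
```

Request:
{"op": "step_arm", "data": {"steps": [[0, 0, 0, 0, 0, 0], [0, 0, 0, 0, 0, 0], [0, 0, 0, 0, 0, 0]]}}

```text
time: 13.23
tcp_pos: [0.6176, -0.0003, 0.1656]
tool_rot: [0.773, 0.634, 0.001, 0.001]
contact_force: [0.7, -0.7, -4.6]
opening: 0.016
finger_force: 79.6
```

Run:
```python
from h import *
f=bot.grab_frame("wrist"); st()
im=cv2.cvtColor(np.asarray(f["color"]),cv2.COLOR_RGB2BGR)
z=bot.sense()["tcp_pos"][2]-.081; print(z)
a=np.array([.6315,.085,.074]); print(pix(f,a)); cv2.imwrite("pics/h2.png",cv2.resize(im[40:125,275:360],(600,600),interpolation=0))
h=world(f,(82.5,318.5),z+.03);print(h)
```

```text
t 13.2833 tcp [ 6.175e-01 -3.000e-04  1.656e-01] yawx 1.374 q [0.7732 0.6342 0.0008 0.0009] F [-0.4 -0.6 -5.2] T [ 0.01  0.03 -0.02] op 0.016 ff 79.6
0.08459032868592194
[314.00438508  89.38036381]
[0.63365504 0.08450168 0.11459033]
```

View pics/h2.png

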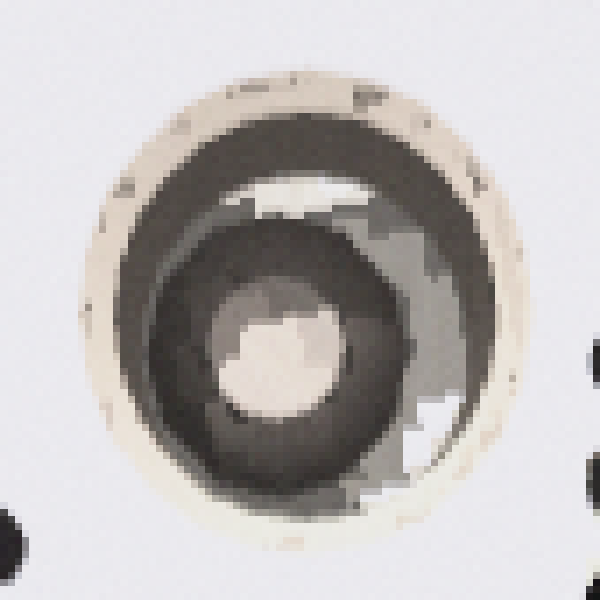

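The peg tip at (314.4,89.0) matches the prediction (314.0,89.4), so the peg position is confirmed. The nest is about 2 mm too far in x. I correct that and lower onto the cone.

Request:
{"op": "step_arm", "data": {"steps": [[-0.018, 0.004, 0, 0, 0, 0], [-0.018, 0.004, -0.04, 0, 0, 0], [-0.018, 0.004, -0.08, 0, 0, 0], [-0.018, 0.004, -0.12, 0, 0, 0], [-0.018, 0.004, -0.12, 0, 0, 0]]}}

```text
time: 13.7
tcp_pos: [0.6137, 0.0003, 0.1483]
tool_rot: [0.773, 0.634, -0.001, -0.001]
contact_force: [-0.4, -0.5, -5.6]
opening: 0.0162
finger_force: 79.7
```

Request:
{"op": "step_arm", "data": {"steps": [[0, 0, -0.02, 0, 0, 0], [0, 0, -0.04, 0, 0, 0], [0, 0, -0.06, 0, 0, 0], [0, 0, -0.06, 0, 0, 0]]}}

```text
time: 14.03
tcp_pos: [0.6146, 0.0003, 0.1422]
tool_rot: [0.773, 0.634, 0.0, -0.0]
contact_force: [1.7, 0.3, -5.4]
opening: 0.0162
finger_force: 79.7
```

Request:
{"op": "step_arm", "data": {"steps": [[0, 0, -0.03, 0, 0, 0], [0, 0, -0.06, 0, 0, 0], [0, 0, -0.09, 0, 0, 0], [0, 0, -0.09, 0, 0, 0], [0, 0, -0.09, 0, 0, 0]]}}

```text
time: 14.45
tcp_pos: [0.6145, 0.0003, 0.1316]
tool_rot: [0.773, 0.634, 0.0, -0.0]
contact_force: [1.5, 0.1, -4.9]
opening: 0.0166
finger_force: 79.6
```

Request:
{"op": "step_arm", "data": {"steps": [[0, 0, -0.02, 0, 0, 0], [0, 0, -0.03, 0, 0, 0], [0, 0, -0.03, 0, 0, 0]]}}

```text
time: 14.7
tcp_pos: [0.6147, 0.0003, 0.131]
tool_rot: [0.773, 0.634, 0.001, 0.001]
contact_force: [-4.8, 0.2, 9.2]
opening: 0.0159
finger_force: 81.6
```

The nest is down on the seat, with a 9 N reaction at the expected height. I release, lift and check.

Request:
{"op": "step_arm", "data": {"steps": [[0, 0, 0.03, 0, 0, 0], [0, 0, 0.03, 0, 0, 0], [0, 0, 0.03, 0, 0, 0], [0, 0, 0.03, 0, 0, 0]], "hand": 0.3}}

```text
time: 15.03
tcp_pos: [0.6148, 0.0002, 0.1322]
tool_rot: [0.773, 0.634, 0.0, 0.0]
contact_force: [1.1, 0.4, 0.5]
opening: 0.0554
finger_force: 0.0
```

Request:
{"op": "step_arm", "data": {"steps": [[0, 0, 0.3, 0, 0, 0], [0, 0, 0.6, 0, 0, 0], [0, 0, 0.9, 0, 0, 0], [0, 0, 0.9, 0, 0, 0]]}}

```text
time: 15.37
tcp_pos: [0.6178, -0.0002, 0.2478]
tool_rot: [0.773, 0.634, 0.004, 0.004]
contact_force: [1.7, 0.2, 1.0]
opening: 0.0553
finger_force: 0.0
```

Request:
{"op": "step_arm", "data": {"steps": [[-0.2, 0.3, 0.3, 0, 0, 0], [-0.4, 0.3, 0.5, 0, 0, 0], [-0.4, 0.3, 0.5, 0, 0, 0], [-0.4, 0.3, 0.5, 0, 0, 0], [-0.4, 0.3, 0.5, 0, 0, 0]]}}

```text
time: 15.78
tcp_pos: [0.5669, 0.0362, 0.2999]
tool_rot: [0.773, 0.634, 0.0, 0.001]
contact_force: [-0.4, -0.9, -0.2]
opening: 0.0554
finger_force: 0.0
```

Run:
```python
from h import *
st(); f=save("wrist","w6"); 
look("wrist",dict(nest=.05,nest_handle=.128,fit_knob=0,fit_fork=0,fit_block=0),2)
g=cv2.cvtColor(np.asarray(f["color"]),cv2.COLOR_RGB2GRAY)
m=cv2.inRange(g,195,255); cs=max(cv2.findContours(m,0,1)[0],key=cv2.contourArea); print(cv2.boundingRect(cs))
P=np.array([world(f,(p[0][1],p[0][0]),.08)[:2] for p in cs],np.float32); print("nest",cv2.minAreaRect(P)); st()
```

```text
t 15.7833 tcp [0.5669 0.0362 0.2999] yawx 1.3742 q [7.731e-01 6.343e-01 5.000e-04 6.000e-04] F [-0.4 -0.9 -0.2] T [ 0.01 -0.02  0.05] op 0.0554 ff 0.0
wrist nest 0.79 [223. 378.] [ 6.177e-01 -3.000e-04  5.000e-02]
wrist nest_handle 0.87 [255. 387.] [ 0.6126 -0.0057  0.128 ]
wrist fit_knob 0.83 [166. 182.] [0.4285 0.0879 0.    ]
wrist fit_fork 0.64 [283. 207.] [ 0.4178 -0.0468  0.    ]
wrist fit_block 0.91 [357. 231.] [ 0.4198 -0.1475  0.    ]
wrist fit_block 0.23 [165. 182.] [0.4289 0.0889 0.    ]
(287, 99, 192, 240)
nest ((0.6141871213912964, 0.0022955015301704407), (0.22338899970054626, 0.16065613925457), 78.80885314941406)
t 16.1333 tcp [0.5666 0.0359 0.2987] yawx 1.3734 q [ 7.734e-01  6.340e-01 -6.000e-04 -6.000e-04] F [-0.1 -0.4 -0.3] T [ 0.04 -0.01  0.01] op 0.0554 ff 0.0
```

View pics/w6.png

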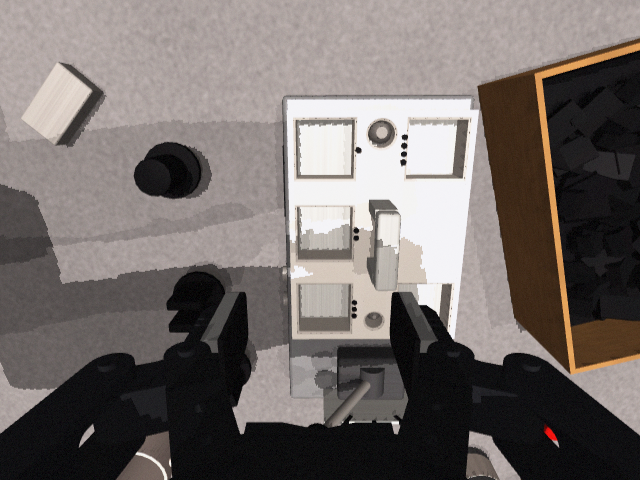

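The wrist view shows the nest flat on the seat with both pegs through their holes, thick at (381,132) and thin at (374,320). The knob is at (170,168) and the fork at (197,298). Next I fit silhouettes to get precise fitting poses.

```bash
cat >> h.py <<'E'
from scipy.optimize import minimize
def circ(r,z,c=(0,0)):
    t=np.linspace(0,2*np.pi,40); return np.c_[c[0]+r*np.cos(t),c[1]+r*np.sin(t),0*t+z]
def box(x0,x1,y0,y1): return np.array([[x,y,z] for x in(x0,x1) for y in(y0,y1) for z in(.034,.08)])
FL=np.r_[circ(.028,.026),circ(.028,.034)]
HEAD=dict(fit_knob=[np.r_[circ(.017,.034),circ(.017,.08)]],fit_post=[np.r_[circ(.009,.034),circ(.009,.08)]],
 fit_bar=[box(-.027,.027,-.008,.008)],fit_block=[box(-.017,.017,-.017,.017)],
 fit_fork=[box(-.017,.017,.007,.017),box(-.017,.017,-.017,-.007)])
def fit(f,im,name,xy,yaws=(0,),zb=0,thr=60,U=6):
    """silhouette fit; im grey"""
    u=pix(f,[*xy,zb+.03]); R=int(70*1.0 if im is not None else 70); s=pix(f,[xy[0]+.05,xy[1],zb+.03]); R=int(np.hypot(*(s-u))*1.15)+4
    x0,y0=(u-R).astype(int).clip(0); roi=im[y0:y0+2*R,x0:x0+2*R]
    m=cv2.resize((roi<thr).astype(np.float32),None,fx=U,fy=U,interpolation=cv2.INTER_LINEAR)
    def ren(p):
        c,s=np.cos(p[2]),np.sin(p[2]); o=np.zeros(m.shape,np.float32)
        for part in [FL]+HEAD[name]:
            w=np.c_[p[0]+c*part[:,0]-s*part[:,1],p[1]+s*part[:,0]+c*part[:,1],zb+part[:,2]]
            px=np.array([pix(f,q) for q in w]); px=((px-[x0,y0]+.5)*U-.5)
            cv2.fillConvexPoly(o,cv2.convexHull((px*16).astype(np.int32)),1.,cv2.LINE_8,4)
        return o
    def cost(q):
        o=ren([q[0]/100,q[1]/100,q[2]]); return 1-np.minimum(o,m).sum()/np.maximum(o,m).sum()
    best=min((minimize(cost,[xy[0]*100,xy[1]*100,y],method="Nelder-Mead",options=dict(initial_simplex=[[xy[0]*100,xy[1]*100,y],[xy[0]*100+.5,xy[1]*100,y],[xy[0]*100,xy[1]*100+.5,y],[xy[0]*100,xy[1]*100,y+.3]],maxfev=150)) for y in yaws),key=lambda r:r.fun)
    x=best.x; print(name,"xy",(x[:2]/100).round(4),"yaw",round(x[2],3),"iou",round(1-best.fun,3)); return x
E
python3 - <<'E'
from h import *
L=dict(fit_knob=(.427,.087),fit_fork=(.418,-.048),fit_block=(.418,-.145),fit_post=(.43,-.317),fit_bar=(.552,-.35))
Y=dict(fit_knob=(0,),fit_post=(0,),fit_fork=(0,.4,-.4),fit_block=(0,.4,-.4),fit_bar=(-.5,.3,1.1))
for cam in ("top","scene"):
    f=bot.grab_frame(cam); im=cv2.imread(f"pics/{cam}0.png",0); print(cam)
    for n in L: fit(f,im,n,L[n],Y[n])
f=bot.grab_frame("wrist"); im=cv2.cvtColor(np.asarray(f["color"]),cv2.COLOR_RGB2GRAY); print("wrist"); fit(f,im,"fit_knob",L["fit_knob"])
E
```

```text
top
fit_knob xy [0.4267 0.085 ] yaw 0.058 iou 0.33
fit_fork xy [ 0.4149 -0.0483] yaw -0.254 iou 0.493
fit_block xy [ 0.4204 -0.143 ] yaw 0.238 iou 0.491
fit_post xy [ 0.4277 -0.3129] yaw -0.006 iou 0.852
fit_bar xy [ 0.5585 -0.346 ] yaw -0.594 iou 0.868
scene
fit_knob xy [0.436  0.0873] yaw -0.265 iou 0.775
fit_fork xy [ 0.4267 -0.0481] yaw -0.213 iou 0.768
fit_block xy [ 0.4294 -0.1425] yaw 0.15 iou 0.733
fit_post xy [ 0.4379 -0.3132] yaw 0.108 iou 0.554
fit_bar xy [ 0.568 -0.346] yaw 2.682 iou 0.783
wrist
fit_knob xy [0.4293 0.0871] yaw 0.182 iou 0.954
```

Request:
{"op": "step_arm", "data": {"steps": [[-0.3, 0.1, -0.2, 0, 0, 0], [-0.57, 0.213, -0.5, 0, 0, 0], [-0.57, 0.213, -0.5, 0, 0, 0], [-0.57, 0.213, -0.5, 0, 0, 0]]}}

```text
time: 16.62
tcp_pos: [0.4932, 0.0628, 0.2366]
tool_rot: [0.773, 0.635, -0.003, -0.003]
contact_force: [-0.1, 0.4, 0.5]
opening: 0.0555
finger_force: 0.0
```

Request:
{"op": "step_arm", "data": {"steps": [[-0.3, 0.1, -0.2, 0, 0, 0], [-0.57, 0.213, -0.5, 0, 0, 0], [-0.57, 0.213, -0.5, 0, 0, 0], [-0.57, 0.213, -0.5, 0, 0, 0], [-0.57, 0.213, -0.5, 0, 0, 0]]}}

```text
time: 17.03
tcp_pos: [0.4314, 0.0874, 0.1811]
tool_rot: [0.773, 0.634, 0.001, 0.001]
contact_force: [1.1, 0.3, 0.6]
opening: 0.0549
finger_force: 0.0
```

Run:
```python
from h import *
st(); f=bot.grab_frame("wrist"); im=cv2.cvtColor(np.asarray(f["color"]),cv2.COLOR_RGB2GRAY); cv2.imwrite("pics/k1.png",im)
look("wrist",dict(fit_knob=0,fit_fork=0),1)
print(pix(f,(.4293,.0871,.034)),pix(f,(.4293,.0871,.08)))
fit(f,im,"fit_knob",(.4293,.0871)); fit(f,im,"fit_fork",(.418,-.048),(-.2,.2)); st()
```

```text
t 17.0333 tcp [0.4314 0.0874 0.1811] yawx 1.3743 q [0.7731 0.6343 0.0011 0.001 ] F [1.1 0.3 0.6] T [ 0.01 -0.05 -0.  ] op 0.0549 ff 0.0
wrist fit_knob 0.77 [212. 315.] [0.4301 0.0884 0.    ]
wrist fit_fork 0.72 [362. 333.] [ 0.4182 -0.0497  0.    ]
[316.39860539 224.79725359] [316.25676199 244.30393706]
fit_knob xy [0.4281 0.0874] yaw 0.052 iou 0.902
fit_fork xy [ 0.4165 -0.0493] yaw -0.2 iou 0.508
t 17.2333 tcp [0.4325 0.087  0.1816] yawx 1.3732 q [0.7734 0.6339 0.0016 0.0014] F [-0.2  0.7  0.5] T [-0.01  0.01 -0.01] op 0.0553 ff 0.0
```

Request:
{"op": "step_arm", "data": {"steps": [[-0.025, 0, -0.3, 0, 0, 0], [-0.025, 0, -0.6, 0, 0, 0], [-0.025, 0, -0.9, 0, 0, 0], [-0.025, 0, -1, 0, 0, 0], [-0.025, 0, -1, 0, 0, 0]]}}

```text
time: 17.65
tcp_pos: [0.4255, 0.087, 0.0575]
tool_rot: [0.773, 0.634, -0.002, -0.001]
contact_force: [0.6, 0.6, 0.3]
opening: 0.0554
finger_force: 0.0
```

Request:
{"op": "step_arm", "data": {"steps": [[0, 0, 0, 0, 0, 0], [0, 0, 0, 0, 0, 0], [0, 0, 0, 0, 0, 0], [0, 0, 0, 0, 0, 0], [0, 0, 0, 0, 0, 0]], "hand": -1, "grip_force": 60}}

```text
time: 18.07
tcp_pos: [0.4286, 0.0873, 0.0615]
tool_rot: [0.773, 0.634, 0.002, 0.001]
contact_force: [1.7, 1.0, 4.8]
opening: 0.0326
finger_force: 60.0
```

Request:
{"op": "step_arm", "data": {"steps": [[0, 0, 0.2, 0, 0, 0], [0, 0, 0.5, 0, 0, 0], [0, 0, 0.85, 0, 0, 0], [0, 0, 1, 0, 0, 0], [0, 0, 1, 0, 0, 0]]}}

```text
time: 18.48
tcp_pos: [0.4297, 0.0875, 0.1849]
tool_rot: [0.773, 0.634, 0.004, 0.003]
contact_force: [0.9, -0.5, -1.8]
opening: 0.0327
finger_force: 60.5
```

Run:
```python
from h import *
st(); f=bot.grab_frame("wrist"); im=cv2.cvtColor(np.asarray(f["color"]),cv2.COLOR_RGB2GRAY); cv2.imwrite("pics/k2.png",im)
look("wrist",dict(fit_knob=.12),1)
fit(f,im,"fit_knob",(.4293,.0871),zb=.121); st()
```

```text
t 18.4833 tcp [0.4297 0.0875 0.1849] yawx 1.3741 q [0.7731 0.6343 0.0036 0.0028] F [ 0.9 -0.5 -1.8] T [-0.03 -0.06 -0.02] op 0.0327 ff 60.5
wrist fit_knob 0.95 [267. 318.] [0.4276 0.087  0.12  ]
fit_knob xy [0.4291 0.0862] yaw 0.196 iou 0.491
t 18.6333 tcp [0.426  0.0874 0.1792] yawx 1.374 q [ 7.732e-01  6.342e-01 -3.000e-04 -2.000e-04] F [ 0.3  0.1 -2.1] T [-0.01  0.04  0.  ] op 0.0328 ff 60.5
```

Request:
{"op": "step_arm", "data": {"steps": [[0.3, -0.01, 0.1, 0, 0, 0], [0.64, -0.025, 0.1, 0, 0, 0], [0.64, -0.025, 0.1, 0, 0, 0], [0.64, -0.025, 0.1, 0, 0, 0]]}}

```text
time: 18.97
tcp_pos: [0.504, 0.0841, 0.1887]
tool_rot: [0.773, 0.634, -0.002, -0.001]
contact_force: [-0.8, 0.5, -2.7]
opening: 0.0326
finger_force: 61.1
```

Request:
{"op": "step_arm", "data": {"steps": [[0.3, -0.01, 0, 0, 0, 0], [0.5, -0.025, 0, 0, 0, 0], [0.64, -0.025, 0, 0, 0, 0], [0.64, -0.025, 0, 0, 0, 0], [0.64, -0.025, 0, 0, 0, 0]]}}

```text
time: 19.38
tcp_pos: [0.579, 0.0814, 0.1899]
tool_rot: [0.773, 0.634, -0.002, -0.001]
contact_force: [-0.1, -0.1, -2.1]
opening: 0.0327
finger_force: 61.2
```

Request:
{"op": "step_arm", "data": {"steps": [[0, 0, 0, 0, 0, 0], [0, 0, 0, 0, 0, 0], [0, 0, 0, 0, 0, 0], [0, 0, 0, 0, 0, 0], [0, 0, 0, 0, 0, 0]]}}

```text
time: 19.8
tcp_pos: [0.5799, 0.0815, 0.1922]
tool_rot: [0.773, 0.634, 0.0, 0.0]
contact_force: [0.6, 0.6, -1.9]
opening: 0.0331
finger_force: 61.2
```

```bash
cat >> h.py <<'E'
S=np.array([.6145,-.0015]); TY=-.195
PK={1:(-.048,.075),2:(-.048,0),3:(-.048,-.075),4:(.048,.075),5:(.048,-.075)}
def pocket(i):
    c,s=np.cos(TY),np.sin(TY); return S+np.array([[c,-s],[s,c]])@np.array(PK[i])
E
python3 - <<'E'
from h import *
st(); f=look("wrist",dict(pocket1=.08,fit_knob=.13),5); print([pocket(i).round(4) for i in PK]); 
im=cv2.cvtColor(np.asarray(f["color"]),cv2.COLOR_RGB2BGR); cv2.imwrite("pics/p1.png",im)
E
```

```text
t 19.8 tcp [0.5799 0.0815 0.1922] yawx 1.3741 q [7.731e-01 6.343e-01 1.000e-04 1.000e-04] F [ 0.6  0.6 -1.9] T [-0.02  0.01  0.  ] op 0.0331 ff 61.2
wrist pocket1 0.72 [434. 449.] [ 0.6436 -0.0852  0.08  ]
wrist fit_knob 0.56 [266. 320.] [0.5799 0.0818 0.13  ]
[array([0.5819, 0.0814]), array([0.5674, 0.0078]), array([ 0.5529, -0.0658]), array([0.6761, 0.0628]), array([ 0.6471, -0.0844])]
```

Request:
{"op": "step_arm", "data": {"steps": [[0.017, 0, -0.15, 0, 0, 0], [0.017, 0, -0.3, 0, 0, 0], [0.017, 0, -0.4, 0, 0, 0], [0.017, 0, -0.45, 0, 0, 0], [0.017, 0, -0.45, 0, 0, 0]]}}

```text
time: 20.37
tcp_pos: [0.5813, 0.0814, 0.1364]
tool_rot: [0.773, 0.634, -0.001, -0.001]
contact_force: [0.2, -0.5, -3.1]
opening: 0.0327
finger_force: 61.4
```

Request:
{"op": "step_arm", "data": {"steps": [[0, 0, -0.04, 0, 0, 0], [0, 0, -0.07, 0, 0, 0], [0, 0, -0.1, 0, 0, 0], [0, 0, -0.1, 0, 0, 0]]}}

```text
time: 20.7
tcp_pos: [0.5823, 0.0814, 0.1256]
tool_rot: [0.773, 0.634, -0.0, -0.0]
contact_force: [0.2, 0.8, -1.8]
opening: 0.0327
finger_force: 61.4
```

Request:
{"op": "step_arm", "data": {"steps": [[0, 0, -0.04, 0, 0, 0], [0, 0, -0.08, 0, 0, 0], [0, 0, -0.09, 0, 0, 0], [0, 0, -0.09, 0, 0, 0]]}}

```text
time: 21.03
tcp_pos: [0.5827, 0.0814, 0.1155]
tool_rot: [0.773, 0.634, 0.0, 0.0]
contact_force: [-0.0, 0.0, 1.2]
opening: 0.0326
finger_force: 62.0
```

Request:
{"op": "step_arm", "data": {"steps": [[0, 0, 0, 0, 0, 0], [0, 0, 0, 0, 0, 0], [0, 0, 0, 0, 0, 0], [0, 0, 0, 0, 0, 0]], "hand": 0.2}}

```text
time: 21.37
tcp_pos: [0.5824, 0.0814, 0.1152]
tool_rot: [0.773, 0.634, 0.0, 0.0]
contact_force: [0.7, 0.2, 0.2]
opening: 0.0514
finger_force: 0.0
```

Request:
{"op": "step_arm", "data": {"steps": [[0, 0, 0.3, 0, 0, 0], [0, 0, 0.6, 0, 0, 0], [0, 0, 0.9, 0, 0, 0], [0, 0, 1, 0, 0, 0], [0, 0, 1, 0, 0, 0]]}}

```text
time: 21.78
tcp_pos: [0.5847, 0.0814, 0.2399]
tool_rot: [0.773, 0.634, 0.003, 0.003]
contact_force: [-0.1, -0.6, 0.3]
opening: 0.0512
finger_force: 0.0
```

Run:
```python
from h import *
st(); f=bot.grab_frame("wrist"); im=cv2.cvtColor(np.asarray(f["color"]),cv2.COLOR_RGB2GRAY); cv2.imwrite("pics/p1b.png",im)
look("wrist",dict(fit_knob=.054),1); fit(f,im,"fit_knob",pocket(1),zb=.054)
```

```text
t 21.7833 tcp [0.5847 0.0814 0.2399] yawx 1.374 q [0.7732 0.6342 0.0032 0.0026] F [-0.1 -0.6  0.3] T [-0.02 -0.01  0.  ] op 0.0512 ff 0.0
wrist fit_knob 0.66 [213. 316.] [0.5818 0.0818 0.054 ]
fit_knob xy [0.5819 0.0816] yaw 0.167 iou 0.853
```

Knob is home in pocket 1. Next the bar.

Request:
{"op": "step_arm", "data": {"steps": [[-0.145, -0.845, 0.05, 0, 0, 0.202], [-0.145, -0.845, 0.05, 0, 0, 0.202], [-0.145, -0.845, 0.05, 0, 0, 0.202], [-0.145, -0.845, 0.05, 0, 0, 0.202]]}}

```text
time: 22.27
tcp_pos: [0.5635, -0.0238, 0.2393]
tool_rot: [0.664, 0.748, -0.002, -0.001]
contact_force: [0.2, -0.4, 0.6]
opening: 0.0511
finger_force: 0.0
```

Request:
{"op": "step_arm", "data": {"steps": [[-0.145, -0.845, 0.05, 0, 0, 0.202], [-0.145, -0.845, 0.05, 0, 0, 0.202], [-0.145, -0.845, 0.05, 0, 0, 0.202], [-0.145, -0.845, 0.05, 0, 0, 0.202]]}}

```text
time: 22.6
tcp_pos: [0.5465, -0.1251, 0.2454]
tool_rot: [0.538, 0.843, -0.001, -0.001]
contact_force: [-1.1, 0.1, -0.1]
opening: 0.0511
finger_force: 0.0
```

Request:
{"op": "step_arm", "data": {"steps": [[-0.145, -0.845, 0.05, 0, 0, 0.202], [-0.145, -0.845, 0.05, 0, 0, 0.202], [-0.145, -0.845, 0.05, 0, 0, 0.202], [-0.145, -0.845, 0.05, 0, 0, 0.202]]}}

```text
time: 22.93
tcp_pos: [0.5294, -0.2262, 0.2514]
tool_rot: [0.398, 0.917, -0.0, -0.001]
contact_force: [-0.2, 0.4, -0.0]
opening: 0.0514
finger_force: 0.0
```

Request:
{"op": "step_arm", "data": {"steps": [[-0.145, -0.845, 0.05, 0, 0, 0.202], [-0.145, -0.845, 0.05, 0, 0, 0.202], [-0.145, -0.845, 0.05, 0, 0, 0.202], [-0.145, -0.845, 0.05, 0, 0, 0.202], [-0.145, -0.845, 0.05, 0, 0, 0.202]]}}

```text
time: 23.35
tcp_pos: [0.5124, -0.324, 0.2573]
tool_rot: [0.249, 0.969, 0.001, -0.001]
contact_force: [0.2, -0.4, -1.0]
opening: 0.0515
finger_force: 0.0
```

Run:
```python
from h import *
st(); f=save("wrist","b1"); im=cv2.imread("pics/b1.png",0)
look("wrist",dict(fit_bar=0,fit_post=0),3); print(pix(f,(.555,-.348,.034)))
fit(f,im,"fit_bar",(.555,-.348),(-.6,-.4)); fit(f,im,"fit_post",(.43,-.317)); st()
```

```text
t 23.35 tcp [ 0.5124 -0.324   0.2573] yawx 2.6388 q [ 0.2487  0.9686  0.001  -0.0012] F [ 0.2 -0.4 -1. ] T [ 0.01 -0.02 -0.02] op 0.0515 ff 0.0
wrist fit_bar 0.98 [367. 230.] [ 0.6334 -0.5022  0.    ]
wrist fit_bar 0.79 [253. 320.] [ 0.5638 -0.3502  0.    ]
wrist fit_bar 0.7 [ 61. 177.] [ 0.3437 -0.375   0.    ]
wrist fit_post 0.62 [116. 285.] [ 0.4308 -0.3139  0.    ]
wrist fit_post 0.35 [  9. 451.] [ 0.4224 -0.1435  0.    ]
[318.48493257 255.80733108]
fit_bar xy [ 0.5604 -0.3481] yaw -0.572 iou 0.936
fit_post xy [ 0.4292 -0.3153] yaw 0.125 iou 0.968
t 23.55 tcp [ 0.5131 -0.3223  0.2587] yawx 2.6439 q [ 2.463e-01  9.692e-01  5.000e-04 -5.000e-04] F [0.7 0.3 0.6] T [0.02 0.03 0.  ] op 0.0514 ff 0.0
```

Request:
{"op": "step_arm", "data": {"steps": [[0.2, -0.11, -0.2, 0, 0, -0.047], [0.4, -0.218, -0.4, 0, 0, -0.047], [0.4, -0.218, -0.65, 0, 0, -0.047], [0.4, -0.218, -0.65, 0, 0, -0.047], [0.4, -0.218, -0.65, 0, 0, -0.047]]}}

```text
time: 23.97
tcp_pos: [0.5599, -0.348, 0.1791]
tool_rot: [0.282, 0.959, 0.001, -0.003]
contact_force: [0.1, 0.4, -0.5]
opening: 0.0513
finger_force: 0.0
```

Run:
```python
from h import *
st(); f=save("wrist","b2"); im=cv2.imread("pics/b2.png",0)
look("wrist",dict(fit_bar=0),1); fit(f,im,"fit_bar",(.561,-.348),(-.57,)); st()
```

```text
t 23.9667 tcp [ 0.5599 -0.348   0.1791] yawx 2.5704 q [ 0.2817  0.9595  0.0012 -0.0026] F [ 0.1  0.4 -0.5] T [ 0.03 -0.03 -0.02] op 0.0513 ff 0.0
wrist fit_bar 0.79 [217. 321.] [ 0.5628 -0.3488  0.    ]
fit_bar xy [ 0.5606 -0.3481] yaw -0.574 iou 0.91
t 24.1167 tcp [ 0.5615 -0.3502  0.1838] yawx 2.5697 q [ 2.820e-01  9.594e-01 -6.000e-04  1.500e-03] F [ 0.   0.5 -0.4] T [ 0.01 -0.03  0.  ] op 0.0513 ff 0.0
```

Request:
{"op": "step_arm", "data": {"steps": [[0, 0, -0.3, 0, 0, 0], [0, 0, -0.6, 0, 0, 0], [0, 0, -0.9, 0, 0, 0], [0, 0, -1, 0, 0, 0], [0, 0, -1, 0, 0, 0]]}}

```text
time: 24.53
tcp_pos: [0.5591, -0.349, 0.0593]
tool_rot: [0.282, 0.959, 0.001, -0.002]
contact_force: [-0.1, 0.9, 1.0]
opening: 0.0511
finger_force: 0.0
```

Request:
{"op": "step_arm", "data": {"steps": [[0, 0, 0, 0, 0, 0], [0, 0, 0, 0, 0, 0], [0, 0, 0, 0, 0, 0], [0, 0, 0, 0, 0, 0], [0, 0, 0, 0, 0, 0]], "hand": -1}}

```text
time: 24.95
tcp_pos: [0.5625, -0.3516, 0.0641]
tool_rot: [0.282, 0.959, -0.001, 0.002]
contact_force: [1.0, -0.5, 6.6]
opening: 0.0154
finger_force: 62.9
```

Request:
{"op": "step_arm", "data": {"steps": [[0, 0, 0, 0, 0, 0], [0, 0, 0, 0, 0, 0]]}}

```text
time: 25.12
tcp_pos: [0.5625, -0.3515, 0.0641]
tool_rot: [0.282, 0.959, -0.001, 0.002]
contact_force: [0.0, -0.8, 7.6]
opening: 0.0151
finger_force: 62.9
```

Request:
{"op": "step_arm", "data": {"steps": [[0, 0, 0.2, 0, 0, 0], [0, 0, 0.5, 0, 0, 0], [0, 0, 0.85, 0, 0, 0], [0, 0, 1, 0, 0, 0], [0, 0, 1, 0, 0, 0]]}}

```text
time: 25.53
tcp_pos: [0.5633, -0.3524, 0.1884]
tool_rot: [0.282, 0.959, -0.002, 0.005]
contact_force: [0.6, -0.5, -1.8]
opening: 0.0154
finger_force: 61.8
```

Request:
{"op": "step_arm", "data": {"steps": [[0, 0, 0.5, 0, 0, 0], [0, 0, 0.5, 0, 0, 0], [0, 0, 0.5, 0, 0, 0], [0, 0, 0.5, 0, 0, 0]]}}

```text
time: 25.87
tcp_pos: [0.5611, -0.3507, 0.2417]
tool_rot: [0.282, 0.959, -0.0, 0.001]
contact_force: [-0.1, -0.6, -2.7]
opening: 0.0151
finger_force: 61.8
```

Run:
```python
from h import *
st(); f=save("wrist","b3"); im=cv2.imread("pics/b3.png",0); t=bot.sense()["tcp_pos"]
look("wrist",dict(fit_bar=t[2]-.061),1); fit(f,im,"fit_bar",t[:2],(-.57,),zb=t[2]-.061); st()
```

```text
t 25.8667 tcp [ 0.5611 -0.3507  0.2417] yawx 2.5692 q [ 2.823e-01  9.593e-01 -4.000e-04  9.000e-04] F [-0.1 -0.6 -2.7] T [ 0.   -0.01 -0.04] op 0.0151 ff 61.8
wrist fit_bar 0.97 [260. 317.] [ 0.5555 -0.3488  0.179 ]
fit_bar xy [ 0.5696 -0.3579] yaw 0.998 iou 0.626
t 26.0167 tcp [ 0.56   -0.3497  0.2387] yawx 2.5692 q [ 2.823e-01  9.593e-01  8.000e-04 -1.700e-03] F [-0.   0.7 -2.3] T [-0.02  0.09 -0.02] op 0.0151 ff 61.8
```

Request:
{"op": "step_arm", "data": {"steps": [[0.02, 0.2, 0.3, 0, 0, 0.08], [0.03, 0.6, 0.4, 0, 0, 0.08], [0.03, 0.99, 0.4, 0, 0, 0.08], [0.03, 0.99, 0.4, 0, 0, 0.08]]}}

```text
time: 26.35
tcp_pos: [0.5639, -0.2269, 0.289]
tool_rot: [0.22, 0.975, 0.001, -0.001]
contact_force: [0.1, 0.1, -2.0]
opening: 0.0156
finger_force: 61.7
```

Request:
{"op": "step_arm", "data": {"steps": [[0.02, 0.3, 0, 0, 0, 0.08], [0.03, 0.6, 0, 0, 0, 0.08], [0.03, 0.99, 0, 0, 0, 0.08], [0.03, 0.99, 0, 0, 0, 0.08]]}}

```text
time: 26.68
tcp_pos: [0.5666, -0.1066, 0.2876]
tool_rot: [0.157, 0.988, 0.002, -0.002]
contact_force: [-0.7, -0.8, -2.3]
opening: 0.0149
finger_force: 61.8
```

Request:
{"op": "step_arm", "data": {"steps": [[0.02, 0.3, 0, 0, 0, 0.08], [0.03, 0.6, 0, 0, 0, 0.08], [0.03, 0.99, 0, 0, 0, 0.08], [0.03, 0.99, 0, 0, 0, 0.08], [0.03, 0.99, 0, 0, 0, 0.08]]}}

```text
time: 27.1
tcp_pos: [0.5707, 0.0087, 0.2876]
tool_rot: [0.095, 0.995, 0.0, -0.001]
contact_force: [0.1, -0.7, -1.6]
opening: 0.0148
finger_force: 61.8
```

Request:
{"op": "step_arm", "data": {"steps": [[0, 0, -0.25, 0, 0, 0], [0, 0, -0.5, 0, 0, 0], [0, 0, -0.75, 0, 0, 0], [0, 0, -0.75, 0, 0, 0], [0, 0, -0.75, 0, 0, 0]]}}

```text
time: 27.52
tcp_pos: [0.5698, 0.005, 0.197]
tool_rot: [0.098, 0.995, -0.0, -0.003]
contact_force: [0.1, -0.6, -1.0]
opening: 0.0152
finger_force: 61.6
```

Request:
{"op": "step_arm", "data": {"steps": [[0, 0, 0, 0, 0, 0], [0, 0, 0, 0, 0, 0], [0, 0, 0, 0, 0, 0]]}}

```text
time: 27.77
tcp_pos: [0.573, 0.0055, 0.2013]
tool_rot: [0.098, 0.995, -0.0, 0.002]
contact_force: [0.9, -1.0, -2.1]
opening: 0.0151
finger_force: 61.7
```

Run:
```python
from h import *
st(); f=save("wrist","b4"); t=bot.sense()["tcp_pos"]
look("wrist",dict(fit_bar=t[2]-.064,pocket1=.08,nest_handle=.128),3)
```

```text
t 27.7667 tcp [0.573  0.0055 0.2013] yawx 2.9458 q [ 0.0977  0.9952 -0.      0.0019] F [ 0.9 -1.  -2.1] T [ 0.05 -0.02  0.02] op 0.0151 ff 61.7
wrist fit_bar 0.9 [262. 318.] [0.5696 0.0052 0.1371]
wrist fit_bar 0.52 [290.  93.] [ 0.5623 -0.1131  0.1371]
wrist nest_handle 0.57 [261. 319.] [0.5728 0.0052 0.128 ]
```

Request:
{"op": "step_arm", "data": {"steps": [[-0.02, 0.015, -0.15, 0, 0, 0], [-0.02, 0.015, -0.3, 0, 0, 0], [-0.02, 0.015, -0.42, 0, 0, 0], [-0.02, 0.015, -0.48, 0, 0, 0], [-0.02, 0.015, -0.48, 0, 0, 0]]}}

```text
time: 28.43
tcp_pos: [0.5682, 0.008, 0.14]
tool_rot: [0.097, 0.995, 0.0, -0.001]
contact_force: [0.5, 0.5, -1.8]
opening: 0.0152
finger_force: 62.0
```

Request:
{"op": "step_arm", "data": {"steps": [[0, 0, -0.03, 0, 0, 0], [0, 0, -0.05, 0, 0, 0], [0, 0, -0.07, 0, 0, 0], [0, 0, -0.07, 0, 0, 0]]}}

```text
time: 28.77
tcp_pos: [0.5693, 0.0078, 0.1332]
tool_rot: [0.098, 0.995, 0.0, 0.0]
contact_force: [0.8, -1.1, -1.6]
opening: 0.0153
finger_force: 62.0
```

Request:
{"op": "step_arm", "data": {"steps": [[0, 0, -0.04, 0, 0, 0], [0, 0, -0.08, 0, 0, 0], [0, 0, -0.11, 0, 0, 0], [0, 0, -0.13, 0, 0, 0], [0, 0, -0.13, 0, 0, 0]]}}

```text
time: 29.18
tcp_pos: [0.5689, 0.0079, 0.1181]
tool_rot: [0.097, 0.995, 0.0, 0.0]
contact_force: [-2.1, 0.4, 3.2]
opening: 0.0151
finger_force: 62.6
```

Request:
{"op": "step_arm", "data": {"steps": [[0, 0, 0, 0, 0, 0], [0, 0, 0, 0, 0, 0], [0, 0, 0, 0, 0, 0], [0, 0, 0, 0, 0, 0]], "hand": -0.1}}

```text
time: 29.52
tcp_pos: [0.5693, 0.0078, 0.1175]
tool_rot: [0.098, 0.995, 0.0, 0.0]
contact_force: [0.2, -0.5, 0.4]
opening: 0.0383
finger_force: 0.0
```

Request:
{"op": "step_arm", "data": {"steps": [[0, 0, 0.3, 0, 0, 0], [0, 0, 0.6, 0, 0, 0], [0, 0, 0.9, 0, 0, 0], [0, 0, 1, 0, 0, 0], [0, 0, 1, 0, 0, 0]]}}

```text
time: 29.93
tcp_pos: [0.5715, 0.0075, 0.2421]
tool_rot: [0.097, 0.995, -0.0, 0.004]
contact_force: [0.5, 0.3, 0.8]
opening: 0.0385
finger_force: 0.0
```

Run:
```python
from h import *
st(); f=save("wrist","b5"); im=cv2.imread("pics/b5.png",0)
look("wrist",dict(fit_bar=.054),1); fit(f,im,"fit_bar",pocket(2),(-.195,),zb=.054)
```

```text
t 29.9333 tcp [0.5715 0.0075 0.2421] yawx 2.9463 q [ 9.750e-02  9.952e-01 -1.000e-04  4.100e-03] F [0.5 0.3 0.8] T [ 0.01 -0.06 -0.01] op 0.0385 ff 0.0
wrist fit_bar 0.71 [207. 318.] [0.566  0.0078 0.054 ]
fit_bar xy [0.5648 0.0081] yaw -0.205 iou 0.8
```

Bar is home in pocket 2. Next the block.

Request:
{"op": "step_arm", "data": {"steps": [[-0.453, -0.288, 0.05, 0, 0, -0.25], [-0.453, -0.288, 0.05, 0, 0, -0.25], [-0.453, -0.288, 0.05, 0, 0, -0.25], [-0.453, -0.288, 0.05, 0, 0, -0.25]], "hand": 0.3}}

```text
time: 30.42
tcp_pos: [0.513, -0.0271, 0.2419]
tool_rot: [0.292, 0.956, -0.0, -0.002]
contact_force: [-0.7, -0.3, 0.1]
opening: 0.0556
finger_force: 0.0
```

Request:
{"op": "step_arm", "data": {"steps": [[-0.453, -0.288, 0.05, 0, 0, -0.25], [-0.453, -0.288, 0.05, 0, 0, -0.25], [-0.453, -0.288, 0.05, 0, 0, -0.25], [-0.453, -0.288, 0.05, 0, 0, -0.25]]}}

```text
time: 30.75
tcp_pos: [0.4597, -0.0614, 0.2486]
tool_rot: [0.472, 0.882, -0.0, -0.001]
contact_force: [-0.5, 0.8, -0.2]
opening: 0.0556
finger_force: 0.0
```

Request:
{"op": "step_arm", "data": {"steps": [[-0.453, -0.288, 0.05, 0, 0, -0.25], [-0.453, -0.288, 0.05, 0, 0, -0.25], [-0.453, -0.288, 0.05, 0, 0, -0.25], [-0.453, -0.288, 0.05, 0, 0, -0.25], [-0.453, -0.288, 0.05, 0, 0, -0.25]]}}

```text
time: 31.17
tcp_pos: [0.4067, -0.0957, 0.255]
tool_rot: [0.632, 0.775, 0.0, -0.0]
contact_force: [0.9, -0.4, 0.1]
opening: 0.0555
finger_force: 0.0
```

Run:
```python
from h import *
st(); f=save("wrist","c1"); im=cv2.imread("pics/c1.png",0)
look("wrist",dict(fit_block=0,fit_fork=0,fit_knob=.054,fit_bar=.054),2); 
fit(f,im,"fit_block",(.419,-.145),(-.3,.2,.6)); fit(f,im,"fit_fork",(.418,-.048),(-.2,.2)); st()
```

```text
t 31.1667 tcp [ 0.4067 -0.0957  0.255 ] yawx 1.7737 q [ 6.318e-01  7.751e-01  1.000e-04 -1.000e-04] F [ 0.9 -0.4  0.1] T [-0.02 -0.   -0.01] op 0.0555 ff 0.0
wrist fit_fork 0.86 [152. 342.] [ 0.4188 -0.05    0.    ]
wrist fit_fork 0.34 [147. 590.] [0.647  0.0015 0.    ]
wrist fit_knob 0.62 [ 28. 599.] [0.5832 0.0808 0.054 ]
wrist fit_bar 0.93 [404. 608.] [ 0.725  -0.2317  0.054 ]
wrist fit_bar 0.9 [123. 539.] [0.5635 0.0073 0.054 ]
fit_block xy [ 0.4219 -0.1433] yaw 0.125 iou 0.965
fit_fork xy [ 0.4164 -0.0491] yaw -0.214 iou 0.964
t 31.4667 tcp [ 0.4065 -0.0955  0.2553] yawx 1.7708 q [ 6.330e-01  7.742e-01  0.000e+00 -2.000e-04] F [ 0.4 -0.1  0.4] T [0.03 0.02 0.01] op 0.0558 ff 0.0
```

Request:
{"op": "step_arm", "data": {"steps": [[0.06, -0.2, -0.2, 0, 0, -0.048], [0.128, -0.4, -0.4, 0, 0, -0.048], [0.128, -0.4, -0.63, 0, 0, -0.048], [0.128, -0.4, -0.63, 0, 0, -0.048], [0.128, -0.4, -0.63, 0, 0, -0.048]]}}

```text
time: 31.88
tcp_pos: [0.4203, -0.1431, 0.1788]
tool_rot: [0.662, 0.749, -0.0, -0.002]
contact_force: [-0.0, -0.5, 0.3]
opening: 0.0554
finger_force: 0.0
```

Request:
{"op": "step_arm", "data": {"steps": [[0, 0, -0.3, 0, 0, 0], [0, 0, -0.6, 0, 0, 0], [0, 0, -0.9, 0, 0, 0], [0, 0, -0.98, 0, 0, 0], [0, 0, -0.98, 0, 0, 0]]}}

```text
time: 32.3
tcp_pos: [0.4203, -0.1426, 0.0612]
tool_rot: [0.662, 0.749, -0.0, -0.002]
contact_force: [-0.5, 0.3, 0.2]
opening: 0.0559
finger_force: 0.0
```

Request:
{"op": "step_arm", "data": {"steps": [[0, 0, 0, 0, 0, 0], [0, 0, 0, 0, 0, 0], [0, 0, 0, 0, 0, 0], [0, 0, 0, 0, 0, 0], [0, 0, 0, 0, 0, 0]], "hand": -1}}

```text
time: 32.72
tcp_pos: [0.4234, -0.1447, 0.0646]
tool_rot: [0.663, 0.749, 0.001, 0.002]
contact_force: [-0.2, 1.1, 7.5]
opening: 0.0332
finger_force: 60.9
```

Request:
{"op": "step_arm", "data": {"steps": [[0, 0, 0.2, 0, 0, 0], [0, 0, 0.5, 0, 0, 0], [0, 0, 0.85, 0, 0, 0], [0, 0, 1, 0, 0, 0], [0, 0, 1, 0, 0, 0]]}}

```text
time: 33.13
tcp_pos: [0.4244, -0.1455, 0.188]
tool_rot: [0.663, 0.749, 0.001, 0.005]
contact_force: [-0.3, -0.7, -2.4]
opening: 0.033
finger_force: 61.0
```

Run:
```python
from h import *
st(); t=bot.sense()["tcp_pos"]
look("wrist",dict(fit_block=t[2]-.061),1); st()
```

```text
t 33.1333 tcp [ 0.4244 -0.1455  0.188 ] yawx 1.693 q [0.6626 0.7489 0.0011 0.0051] F [-0.3 -0.7 -2.4] T [-0.04 -0.07 -0.02] op 0.033 ff 61.0
wrist fit_block 0.88 [265. 315.] [ 0.4219 -0.1448  0.127 ]
t 33.2333 tcp [ 0.422  -0.1441  0.1833] yawx 1.6929 q [6.627e-01 7.489e-01 3.000e-04 1.400e-03] F [ 0.  -0.1 -2.7] T [-0.03  0.04 -0.04] op 0.033 ff 61.0
```

Request:
{"op": "step_arm", "data": {"steps": [[0, 0.1, 0.3, 0, 0, -0.1], [0.1, 0.3, 0.5, 0, 0, -0.1], [0.3, 0.5, 0.5, 0, 0, -0.1], [0.5, 0.65, 0.5, 0, 0, -0.1], [0.5, 0.65, 0.5, 0, 0, -0.1]]}}

```text
time: 33.65
tcp_pos: [0.4842, -0.0632, 0.2408]
tool_rot: [0.718, 0.696, 0.001, -0.0]
contact_force: [0.8, -0.7, -1.8]
opening: 0.0332
finger_force: 61.4
```

Request:
{"op": "step_arm", "data": {"steps": [[0.3, 0, 0, 0, 0, -0.102], [0.585, 0, 0, 0, 0, -0.102], [0.585, 0, 0, 0, 0, -0.102], [0.585, 0, 0, 0, 0, -0.102]]}}

```text
time: 33.98
tcp_pos: [0.5516, -0.0656, 0.239]
tool_rot: [0.772, 0.635, -0.002, -0.002]
contact_force: [-0.1, 0.2, -1.6]
opening: 0.0333
finger_force: 62.0
```

Request:
{"op": "step_arm", "data": {"steps": [[0, 0, -0.2, 0, 0, 0], [0, 0, -0.4, 0, 0, 0], [0, 0, -0.5, 0, 0, 0], [0, 0, -0.5, 0, 0, 0], [0, 0, -0.5, 0, 0, 0]]}}

```text
time: 34.4
tcp_pos: [0.5496, -0.0657, 0.1811]
tool_rot: [0.773, 0.635, -0.001, -0.002]
contact_force: [0.9, 0.5, -2.0]
opening: 0.0333
finger_force: 61.9
```

Request:
{"op": "step_arm", "data": {"steps": [[0, 0, 0, 0, 0, 0], [0, 0, 0, 0, 0, 0], [0, 0, 0, 0, 0, 0], [0, 0, 0, 0, 0, 0]]}}

```text
time: 34.73
tcp_pos: [0.5521, -0.066, 0.1833]
tool_rot: [0.773, 0.635, 0.001, 0.001]
contact_force: [0.6, 0.2, -3.3]
opening: 0.0329
finger_force: 61.9
```

Run:
```python
from h import *
st(); t=bot.sense()["tcp_pos"]
look("wrist",dict(fit_block=t[2]-.0645),1); st()
```

```text
t 34.7333 tcp [ 0.5521 -0.066   0.1833] yawx 1.3755 q [7.727e-01 6.348e-01 5.000e-04 7.000e-04] F [ 0.6  0.2 -3.3] T [-0.01 -0.02  0.03] op 0.0329 ff 61.9
wrist fit_block 0.89 [266. 316.] [ 0.5497 -0.0663  0.1188]
t 34.8333 tcp [ 0.5519 -0.0659  0.1829] yawx 1.3755 q [7.727e-01 6.348e-01 3.000e-04 5.000e-04] F [ 0.5  0.1 -2.4] T [ 0.03 -0.01 -0.  ] op 0.033 ff 61.9
```

Request:
{"op": "step_arm", "data": {"steps": [[0.008, -0.003, -0.1, 0, 0, 0], [0.008, -0.003, -0.2, 0, 0, 0], [0.008, -0.003, -0.3, 0, 0, 0], [0.008, -0.003, -0.375, 0, 0, 0], [0.008, -0.003, -0.375, 0, 0, 0]]}}

```text
time: 35.25
tcp_pos: [0.5514, -0.0659, 0.1354]
tool_rot: [0.773, 0.635, -0.001, -0.001]
contact_force: [0.5, -0.1, -2.0]
opening: 0.0334
finger_force: 62.0
```

Request:
{"op": "step_arm", "data": {"steps": [[0, 0, -0.03, 0, 0, 0], [0, 0, -0.05, 0, 0, 0], [0, 0, -0.07, 0, 0, 0], [0, 0, -0.07, 0, 0, 0]]}}

```text
time: 35.58
tcp_pos: [0.5527, -0.0662, 0.1289]
tool_rot: [0.773, 0.635, 0.0, 0.0]
contact_force: [-0.7, -0.5, -2.7]
opening: 0.033
finger_force: 62.0
```

Request:
{"op": "step_arm", "data": {"steps": [[0, 0, -0.04, 0, 0, 0], [0, 0, -0.07, 0, 0, 0], [0, 0, -0.1, 0, 0, 0], [0, 0, -0.1, 0, 0, 0], [0, 0, -0.1, 0, 0, 0]]}}

```text
time: 36.0
tcp_pos: [0.5528, -0.0662, 0.1186]
tool_rot: [0.773, 0.635, 0.0, 0.001]
contact_force: [-4.1, 1.2, 9.7]
opening: 0.0334
finger_force: 63.5
```

Request:
{"op": "step_arm", "data": {"steps": [[0, 0, 0, 0, 0, 0], [0, 0, 0, 0, 0, 0], [0, 0, 0, 0, 0, 0], [0, 0, 0, 0, 0, 0]], "hand": 0.2}}

```text
time: 36.33
tcp_pos: [0.5527, -0.0662, 0.1167]
tool_rot: [0.773, 0.635, 0.0, 0.0]
contact_force: [-0.9, 0.1, 0.3]
opening: 0.0511
finger_force: 0.0
```

Request:
{"op": "step_arm", "data": {"steps": [[0, 0, 0.3, 0, 0, 0], [0, 0, 0.6, 0, 0, 0], [0, 0, 0.9, 0, 0, 0], [0, 0, 1, 0, 0, 0], [0, 0, 1, 0, 0, 0]]}}

```text
time: 36.75
tcp_pos: [0.5549, -0.0668, 0.2412]
tool_rot: [0.773, 0.635, 0.002, 0.003]
contact_force: [0.4, -0.5, -0.5]
opening: 0.0509
finger_force: 0.0
```

Run:
```python
from h import *
st(); f=save("wrist","c5"); im=cv2.imread("pics/c5.png",0)
look("wrist",dict(fit_block=.054,fit_bar=.054,fit_post=0,fit_fork=0),2); fit(f,im,"fit_block",pocket(3),(-.195,),zb=.054)
```

```text
t 36.75 tcp [ 0.5549 -0.0668  0.2412] yawx 1.3755 q [0.7727 0.6348 0.0023 0.0032] F [ 0.4 -0.5 -0.5] T [ 0.02 -0.02  0.01] op 0.0509 ff 0.0
wrist fit_block 0.6 [210. 314.] [ 0.5508 -0.0641  0.054 ]
wrist fit_bar 0.61 [116. 312.] [0.5635 0.0067 0.054 ]
wrist fit_bar 0.55 [343. 567.] [ 0.748  -0.2273  0.054 ]
wrist fit_post 0.63 [433. 252.] [ 0.429  -0.3147 -0.    ]
wrist fit_fork 0.85 [211. 171.] [ 0.4154 -0.0505  0.    ]
wrist fit_fork 0.48 [115. 378.] [ 0.62   -0.0032  0.    ]
fit_block xy [ 0.5523 -0.0657] yaw -0.228 iou 0.652
```

Block is home in pocket 3. Next the post.

Request:
{"op": "step_arm", "data": {"steps": [[-0.475, -0.833, 0.05, 0, 0, 0], [-0.475, -0.833, 0.05, 0, 0, 0], [-0.475, -0.833, 0.05, 0, 0, 0], [-0.475, -0.833, 0.05, 0, 0, 0]]}}

```text
time: 37.38
tcp_pos: [0.4931, -0.1698, 0.242]
tool_rot: [0.774, 0.633, -0.001, -0.0]
contact_force: [0.3, 0.7, 0.4]
opening: 0.0514
finger_force: 0.0
```

Request:
{"op": "step_arm", "data": {"steps": [[-0.475, -0.833, 0.05, 0, 0, 0], [-0.475, -0.833, 0.05, 0, 0, 0], [-0.475, -0.833, 0.05, 0, 0, 0], [-0.475, -0.833, 0.05, 0, 0, 0], [-0.475, -0.833, 0.05, 0, 0, 0]]}}

```text
time: 37.8
tcp_pos: [0.4377, -0.267, 0.248]
tool_rot: [0.774, 0.633, 0.0, -0.001]
contact_force: [0.8, 0.6, -0.9]
opening: 0.0511
finger_force: 0.0
```

Run:
```python
from h import *
st(); f=save("wrist","d1"); im=cv2.imread("pics/d1.png",0)
look("wrist",dict(fit_post=0,fit_fork=0,fit_block=.054),2); 
fit(f,im,"fit_post",(.429,-.315)); fit(f,im,"fit_fork",(.4164,-.049),(-.2,)); st()
```

```text
t 37.8 tcp [ 0.4377 -0.267   0.248 ] yawx 1.3721 q [ 7.738e-01  6.335e-01  1.000e-04 -8.000e-04] F [ 0.8  0.6 -0.9] T [ 0.03 -0.01  0.01] op 0.0511 ff 0.0
wrist fit_post 0.76 [251. 322.] [ 0.4301 -0.3193  0.    ]
wrist fit_post 0.48 [181. 176.] [ 0.3081 -0.2239  0.    ]
fit_post xy [ 0.4291 -0.3153] yaw -0.007 iou 0.885
fit_fork xy [ 0.4164 -0.049 ] yaw -0.2 iou nan
t 38.05 tcp [ 0.4391 -0.2649  0.2486] yawx 1.3774 q [ 7.721e-01  6.355e-01  1.000e-04 -4.000e-04] F [ 0.4  0.1 -0. ] T [-0.05 -0.01 -0.03] op 0.0514 ff 0.0h.py:40: RuntimeWarning: invalid value encountered in scalar divide
  o=ren([q[0]/100,q[1]/100,q[2]]); return 1-np.minimum(o,m).sum()/np.maximum(o,m).sum()
```

Request:
{"op": "step_arm", "data": {"steps": [[-0.04, -0.2, -0.2, 0, 0, 0], [-0.079, -0.417, -0.4, 0, 0, 0], [-0.079, -0.417, -0.58, 0, 0, 0], [-0.079, -0.417, -0.58, 0, 0, 0], [-0.079, -0.417, -0.58, 0, 0, 0]]}}

```text
time: 38.47
tcp_pos: [0.4287, -0.3146, 0.1784]
tool_rot: [0.772, 0.635, -0.0, -0.002]
contact_force: [0.3, 0.5, 0.3]
opening: 0.0514
finger_force: 0.0
```

Request:
{"op": "step_arm", "data": {"steps": [[0, 0, -0.3, 0, 0, 0], [0, 0, -0.6, 0, 0, 0], [0, 0, -0.9, 0, 0, 0], [0, 0, -0.97, 0, 0, 0], [0, 0, -0.97, 0, 0, 0]]}}

```text
time: 38.88
tcp_pos: [0.4285, -0.3142, 0.0619]
tool_rot: [0.772, 0.635, -0.0, -0.002]
contact_force: [-1.1, 0.2, 0.7]
opening: 0.0513
finger_force: 0.0
```

Request:
{"op": "step_arm", "data": {"steps": [[0, 0, 0, 0, 0, 0], [0, 0, 0, 0, 0, 0], [0, 0, 0, 0, 0, 0], [0, 0, 0, 0, 0, 0], [0, 0, 0, 0, 0, 0]], "hand": -1}}

```text
time: 39.3
tcp_pos: [0.4307, -0.3175, 0.0656]
tool_rot: [0.773, 0.635, 0.0, 0.002]
contact_force: [-0.4, 0.0, 7.9]
opening: 0.0163
finger_force: 58.4
```

Request:
{"op": "step_arm", "data": {"steps": [[0, 0, 0, 0, 0, 0], [0, 0, 0, 0, 0, 0]]}}

```text
time: 39.47
tcp_pos: [0.4307, -0.3175, 0.0656]
tool_rot: [0.773, 0.635, 0.001, 0.002]
contact_force: [0.1, 1.1, 8.0]
opening: 0.0164
finger_force: 58.4
```

Request:
{"op": "step_arm", "data": {"steps": [[0, 0, 0.2, 0, 0, 0], [0, 0, 0.5, 0, 0, 0], [0, 0, 0.85, 0, 0, 0], [0, 0, 1, 0, 0, 0], [0, 0, 1, 0, 0, 0]]}}

```text
time: 39.88
tcp_pos: [0.4316, -0.3186, 0.1893]
tool_rot: [0.773, 0.635, 0.001, 0.005]
contact_force: [1.5, 0.4, -2.1]
opening: 0.0164
finger_force: 59.2
```

Request:
{"op": "step_arm", "data": {"steps": [[0, 0, 0.9, 0, 0, 0], [0, 0, 0.9, 0, 0, 0], [0, 0, 0.9, 0, 0, 0], [0, 0, 0.9, 0, 0, 0]]}}

```text
time: 40.22
tcp_pos: [0.4306, -0.3177, 0.2965]
tool_rot: [0.773, 0.635, 0.0, 0.005]
contact_force: [0.6, -0.6, -1.2]
opening: 0.0165
finger_force: 59.6
```

Run:
```python
from h import *
st(); t=bot.sense()["tcp_pos"]
look("wrist",dict(fit_post=t[2]-.063),1); st()
```

```text
t 40.2167 tcp [ 0.4306 -0.3177  0.2965] yawx 1.3754 q [7.727e-01 6.348e-01 5.000e-04 4.600e-03] F [ 0.6 -0.6 -1.2] T [-0.09 -0.06 -0.  ] op 0.0165 ff 59.6
wrist fit_post 0.75 [260. 317.] [ 0.4301 -0.3146  0.2335]
t 40.3167 tcp [ 0.4293 -0.3164  0.2911] yawx 1.3754 q [7.727e-01 6.348e-01 1.000e-04 8.000e-04] F [-0.3 -0.3 -3.6] T [-0.01 -0.01 -0.03] op 0.0163 ff 59.6
```

Request:
{"op": "step_arm", "data": {"steps": [[0.2, 0.3, 0, 0, 0, 0], [0.4, 0.6, 0, 0, 0, 0], [0.513, 0.788, 0, 0, 0, 0], [0.513, 0.788, 0, 0, 0, 0]]}}

```text
time: 40.65
tcp_pos: [0.4916, -0.2168, 0.288]
tool_rot: [0.771, 0.637, 0.0, -0.003]
contact_force: [-0.7, -1.0, -1.1]
opening: 0.016
finger_force: 59.4
```

Request:
{"op": "step_arm", "data": {"steps": [[0.2, 0.3, 0, 0, 0, 0], [0.4, 0.6, 0, 0, 0, 0], [0.513, 0.788, 0, 0, 0, 0], [0.513, 0.788, 0, 0, 0, 0]]}}

```text
time: 40.98
tcp_pos: [0.5533, -0.1224, 0.2878]
tool_rot: [0.771, 0.637, -0.0, -0.002]
contact_force: [-0.8, -1.4, -2.2]
opening: 0.0161
finger_force: 59.4
```

Request:
{"op": "step_arm", "data": {"steps": [[0.2, 0.3, 0, 0, 0, 0], [0.4, 0.6, 0, 0, 0, 0], [0.513, 0.788, 0, 0, 0, 0], [0.513, 0.788, 0, 0, 0, 0]]}}

```text
time: 41.32
tcp_pos: [0.615, -0.0281, 0.2874]
tool_rot: [0.771, 0.637, -0.0, -0.002]
contact_force: [-0.7, 0.1, -2.6]
opening: 0.0159
finger_force: 59.5
```

Request:
{"op": "step_arm", "data": {"steps": [[0.2, 0.3, 0, 0, 0, 0], [0.4, 0.6, 0, 0, 0, 0], [0.513, 0.788, 0, 0, 0, 0], [0.513, 0.788, 0, 0, 0, 0], [0.513, 0.788, 0, 0, 0, 0]]}}

```text
time: 41.73
tcp_pos: [0.6749, 0.063, 0.2874]
tool_rot: [0.772, 0.636, -0.002, -0.001]
contact_force: [-0.4, -0.3, -2.6]
opening: 0.0159
finger_force: 59.6
```

Request:
{"op": "step_arm", "data": {"steps": [[0, 0, -0.3, 0, 0, 0], [0, 0, -0.6, 0, 0, 0], [0, 0, -0.85, 0, 0, 0], [0, 0, -0.85, 0, 0, 0], [0, 0, -0.85, 0, 0, 0]]}}

```text
time: 42.15
tcp_pos: [0.6727, 0.0605, 0.1864]
tool_rot: [0.773, 0.634, -0.003, -0.002]
contact_force: [0.0, 0.3, -1.6]
opening: 0.0161
finger_force: 59.5
```

Request:
{"op": "step_arm", "data": {"steps": [[0, 0, 0, 0, 0, 0], [0, 0, 0, 0, 0, 0], [0, 0, 0, 0, 0, 0], [0, 0, 0, 0, 0, 0]]}}

```text
time: 42.48
tcp_pos: [0.6765, 0.0619, 0.1912]
tool_rot: [0.773, 0.635, 0.001, 0.001]
contact_force: [0.2, -0.2, -1.6]
opening: 0.0165
finger_force: 59.5
```

Run:
```python
from h import *
st(); t=bot.sense()["tcp_pos"]
look("wrist",dict(fit_post=t[2]-.0656,nest_handle=.128),1); st()
```

```text
t 42.4833 tcp [0.6765 0.0619 0.1912] yawx 1.3753 q [0.7727 0.6347 0.0014 0.0013] F [ 0.2 -0.2 -1.6] T [ 0.03  0.04 -0.04] op 0.0165 ff 59.5
wrist fit_post 0.94 [259. 319.] [0.6768 0.0646 0.1256]
t 42.6333 tcp [0.6758 0.0621 0.1899] yawx 1.3756 q [7.726e-01 6.348e-01 6.000e-04 5.000e-04] F [-0.5 -0.2 -2.1] T [-0.02 -0.01  0.08] op 0.0163 ff 59.5
```

Request:
{"op": "step_arm", "data": {"steps": [[0, -0.008, -0.12, 0, 0, 0], [0, -0.008, -0.24, 0, 0, 0], [0, -0.008, -0.35, 0, 0, 0], [0, -0.008, -0.42, 0, 0, 0], [0, -0.008, -0.42, 0, 0, 0]]}}

```text
time: 43.05
tcp_pos: [0.6743, 0.0612, 0.1363]
tool_rot: [0.773, 0.635, -0.001, -0.001]
contact_force: [-0.4, -0.0, -3.2]
opening: 0.0164
finger_force: 59.6
```

Request:
{"op": "step_arm", "data": {"steps": [[0, 0, -0.03, 0, 0, 0], [0, 0, -0.05, 0, 0, 0], [0, 0, -0.07, 0, 0, 0], [0, 0, -0.07, 0, 0, 0]]}}

```text
time: 43.38
tcp_pos: [0.6755, 0.0611, 0.1302]
tool_rot: [0.773, 0.635, 0.0, 0.0]
contact_force: [-0.4, -0.6, -2.6]
opening: 0.0158
finger_force: 59.6
```

Request:
{"op": "step_arm", "data": {"steps": [[0, 0, -0.04, 0, 0, 0], [0, 0, -0.07, 0, 0, 0], [0, 0, -0.095, 0, 0, 0], [0, 0, -0.095, 0, 0, 0], [0, 0, -0.095, 0, 0, 0]]}}

```text
time: 43.8
tcp_pos: [0.6754, 0.0612, 0.1197]
tool_rot: [0.773, 0.635, 0.0, 0.0]
contact_force: [-2.5, 0.1, 4.4]
opening: 0.0164
finger_force: 60.2
```

Request:
{"op": "step_arm", "data": {"steps": [[0, 0, 0, 0, 0, 0], [0, 0, 0, 0, 0, 0], [0, 0, 0, 0, 0, 0], [0, 0, 0, 0, 0, 0]], "hand": 0}}

```text
time: 44.13
tcp_pos: [0.6754, 0.0611, 0.1185]
tool_rot: [0.773, 0.635, -0.0, 0.0]
contact_force: [-0.2, 0.4, -0.2]
opening: 0.0427
finger_force: 0.0
```

Request:
{"op": "step_arm", "data": {"steps": [[0, 0, 0.3, 0, 0, 0], [0, 0, 0.6, 0, 0, 0], [0, 0, 0.9, 0, 0, 0], [0, 0, 1, 0, 0, 0], [0, 0, 1, 0, 0, 0]]}}

```text
time: 44.55
tcp_pos: [0.6776, 0.0611, 0.2439]
tool_rot: [0.773, 0.635, 0.003, 0.003]
contact_force: [0.2, 0.1, 0.3]
opening: 0.0428
finger_force: 0.0
```

Run:
```python
from h import *
st(); f=save("wrist","d5"); im=cv2.imread("pics/d5.png",0)
look("wrist",dict(fit_post=.054),1); fit(f,im,"fit_post",pocket(4),zb=.054)
```

```text
t 44.55 tcp [0.6776 0.0611 0.2439] yawx 1.3755 q [0.7727 0.6348 0.0033 0.0028] F [0.2 0.1 0.3] T [-0.04  0.03 -0.  ] op 0.0428 ff 0.0
fit_post xy [0.6742 0.0632] yaw 0.281 iou 0.897
```

Post is home in pocket 4. Last, the fork.

Request:
{"op": "step_arm", "data": {"steps": [[-0.69, -0.17, 0.04, 0, 0, 0], [-0.69, -0.17, 0.04, 0, 0, 0], [-0.69, -0.17, 0.04, 0, 0, 0], [-0.69, -0.17, 0.04, 0, 0, 0]], "hand": 0.3}}

```text
time: 45.03
tcp_pos: [0.5886, 0.0406, 0.241]
tool_rot: [0.773, 0.635, -0.002, -0.002]
contact_force: [0.5, 0.1, 0.2]
opening: 0.0555
finger_force: 0.0
```

Request:
{"op": "step_arm", "data": {"steps": [[-0.69, -0.17, 0.04, 0, 0, 0], [-0.69, -0.17, 0.04, 0, 0, 0], [-0.69, -0.17, 0.04, 0, 0, 0], [-0.69, -0.17, 0.04, 0, 0, 0]]}}

```text
time: 45.37
tcp_pos: [0.5084, 0.0202, 0.2478]
tool_rot: [0.773, 0.634, -0.0, -0.0]
contact_force: [1.1, -0.3, -0.7]
opening: 0.0558
finger_force: 0.0
```

Request:
{"op": "step_arm", "data": {"steps": [[-0.69, -0.17, 0.04, 0, 0, -0.01], [-0.69, -0.17, 0.04, 0, 0, -0.01], [-0.69, -0.17, 0.04, 0, 0, -0.01], [-0.69, -0.17, 0.04, 0, 0, -0.01], [-0.69, -0.17, 0.04, 0, 0, -0.01]]}}

```text
time: 45.78
tcp_pos: [0.4292, -0.0004, 0.2538]
tool_rot: [0.778, 0.629, 0.001, 0.001]
contact_force: [0.4, 0.2, 0.3]
opening: 0.0552
finger_force: 0.0
```

Run:
```python
from h import *
st(); f=save("wrist","e1"); im=cv2.imread("pics/e1.png",0)
look("wrist",dict(fit_fork=0,fit_block=.054,fit_bar=.054,fit_knob=.054),1)
fit(f,im,"fit_fork",(.4164,-.049),(-.2,.1)); st()
```

```text
t 45.7833 tcp [ 4.292e-01 -4.000e-04  2.538e-01] yawx 1.3596 q [0.7777 0.6286 0.0012 0.0012] F [0.4 0.2 0.3] T [ 0.01 -0.01  0.01] op 0.0552 ff 0.0
wrist fit_fork 0.57 [249. 315.] [ 0.4145 -0.0522  0.    ]
wrist fit_block 0.97 [252. 471.] [ 0.5509 -0.0667  0.054 ]
wrist fit_bar 0.67 [164. 480.] [0.5654 0.0082 0.054 ]
wrist fit_knob 0.81 [ 65. 494.] [0.5834 0.0806 0.054 ]
fit_fork xy [ 0.4167 -0.0484] yaw -0.212 iou 0.969
t 46.0833 tcp [0.4279 0.     0.253 ] yawx 1.3603 q [0.7775 0.6289 0.     0.    ] F [0.1 0.5 0.1] T [ 0.02  0.03 -0.03] op 0.0553 ff 0.0
```

Request:
{"op": "step_arm", "data": {"steps": [[-0.05, -0.2, -0.2, 0, 0, 0], [-0.094, -0.406, -0.4, 0, 0, 0], [-0.094, -0.406, -0.6, 0, 0, 0], [-0.094, -0.406, -0.6, 0, 0, 0], [-0.094, -0.406, -0.6, 0, 0, 0]]}}

```text
time: 46.5
tcp_pos: [0.415, -0.0486, 0.1804]
tool_rot: [0.778, 0.629, -0.001, -0.001]
contact_force: [1.0, -0.9, 0.9]
opening: 0.0554
finger_force: 0.0
```

Request:
{"op": "step_arm", "data": {"steps": [[0, 0, -0.3, 0, 0, 0], [0, 0, -0.6, 0, 0, 0], [0, 0, -0.9, 0, 0, 0], [0, 0, -0.985, 0, 0, 0], [0, 0, -0.985, 0, 0, 0]]}}

```text
time: 46.92
tcp_pos: [0.4148, -0.0478, 0.0616]
tool_rot: [0.777, 0.629, -0.001, -0.002]
contact_force: [-0.6, 0.7, 1.0]
opening: 0.0556
finger_force: 0.0
```

Request:
{"op": "step_arm", "data": {"steps": [[0, 0, 0, 0, 0, 0], [0, 0, 0, 0, 0, 0], [0, 0, 0, 0, 0, 0], [0, 0, 0, 0, 0, 0], [0, 0, 0, 0, 0, 0]], "hand": -1}}

```text
time: 47.33
tcp_pos: [0.4178, -0.0492, 0.065]
tool_rot: [0.778, 0.629, 0.001, 0.002]
contact_force: [0.3, 1.4, 7.0]
opening: 0.0331
finger_force: 60.5
```

Request:
{"op": "step_arm", "data": {"steps": [[0, 0, 0.2, 0, 0, 0], [0, 0, 0.5, 0, 0, 0], [0, 0, 0.85, 0, 0, 0], [0, 0, 1, 0, 0, 0], [0, 0, 1, 0, 0, 0]]}}

```text
time: 47.75
tcp_pos: [0.419, -0.0498, 0.1885]
tool_rot: [0.778, 0.629, 0.003, 0.004]
contact_force: [1.5, 0.9, -2.2]
opening: 0.0327
finger_force: 60.8
```

Request:
{"op": "step_arm", "data": {"steps": [[0, 0, 0.9, 0, 0, 0], [0, 0, 0.9, 0, 0, 0], [0, 0, 0.9, 0, 0, 0], [0, 0, 0.9, 0, 0, 0], [0, 0, 0.9, 0, 0, 0]]}}

```text
time: 48.17
tcp_pos: [0.4164, -0.049, 0.2916]
tool_rot: [0.778, 0.629, 0.001, 0.001]
contact_force: [-0.4, -0.2, -3.1]
opening: 0.0325
finger_force: 61.3
```

Run:
```python
from h import *
st(); t=bot.sense()["tcp_pos"]
look("wrist",dict(fit_fork=t[2]-.064),1); st()
```

```text
t 48.1667 tcp [ 0.4164 -0.049   0.2916] yawx 1.3598 q [0.7776 0.6287 0.0008 0.0012] F [-0.4 -0.2 -3.1] T [ 0.02  0.01 -0.02] op 0.0325 ff 61.3
wrist fit_fork 0.95 [268. 315.] [ 0.4136 -0.0503  0.2276]
t 48.2667 tcp [ 0.4149 -0.0486  0.2894] yawx 1.3598 q [ 7.776e-01  6.287e-01 -7.000e-04 -9.000e-04] F [ 0.6  1.  -1.7] T [-0.03 -0.04 -0.01] op 0.0327 ff 61.3
```

Request:
{"op": "step_arm", "data": {"steps": [[0.3, -0.05, 0, 0, 0, 0.01], [0.6, -0.1, 0, 0, 0, 0.01], [0.965, -0.15, 0, 0, 0, 0.01], [0.965, -0.15, 0, 0, 0, 0.01]]}}

```text
time: 48.6
tcp_pos: [0.5366, -0.0681, 0.2855]
tool_rot: [0.773, 0.635, -0.001, -0.001]
contact_force: [0.7, 0.2, -2.6]
opening: 0.033
finger_force: 61.6
```

Request:
{"op": "step_arm", "data": {"steps": [[0.3, -0.05, 0, 0, 0, 0], [0.6, -0.1, 0, 0, 0, 0], [0.965, -0.15, 0, 0, 0, 0], [0.965, -0.15, 0, 0, 0, 0], [0.965, -0.15, 0, 0, 0, 0]]}}

```text
time: 49.02
tcp_pos: [0.6483, -0.0851, 0.2847]
tool_rot: [0.773, 0.635, -0.002, -0.003]
contact_force: [-1.0, -0.2, -2.5]
opening: 0.0332
finger_force: 61.9
```

Request:
{"op": "step_arm", "data": {"steps": [[0, 0, -0.3, 0, 0, 0], [0, 0, -0.6, 0, 0, 0], [0, 0, -0.83, 0, 0, 0], [0, 0, -0.83, 0, 0, 0], [0, 0, -0.83, 0, 0, 0]]}}

```text
time: 49.43
tcp_pos: [0.6444, -0.0841, 0.1896]
tool_rot: [0.773, 0.635, -0.002, -0.002]
contact_force: [0.0, -0.5, -2.1]
opening: 0.0327
finger_force: 61.7
```

Request:
{"op": "step_arm", "data": {"steps": [[0, 0, 0, 0, 0, 0], [0, 0, 0, 0, 0, 0], [0, 0, 0, 0, 0, 0], [0, 0, 0, 0, 0, 0]]}}

```text
time: 49.77
tcp_pos: [0.6482, -0.0851, 0.1935]
tool_rot: [0.773, 0.635, 0.001, 0.001]
contact_force: [-0.6, -0.7, -2.4]
opening: 0.0328
finger_force: 61.7
```

Run:
```python
from h import *
st(); t=bot.sense()["tcp_pos"]
look("wrist",dict(fit_fork=t[2]-.065),1); st()
```

```text
t 49.7667 tcp [ 0.6482 -0.0851  0.1935] yawx 1.3754 q [0.7727 0.6348 0.0011 0.0015] F [-0.6 -0.7 -2.4] T [-0.02 -0.04 -0.01] op 0.0328 ff 61.7
wrist fit_fork 0.56 [268. 317.] [ 0.6462 -0.0866  0.1285]
t 49.8667 tcp [ 0.6478 -0.0849  0.1926] yawx 1.3755 q [7.727e-01 6.348e-01 6.000e-04 8.000e-04] F [-0.1 -0.4 -2.7] T [-0.01 -0.01 -0.03] op 0.0328 ff 61.7
```

Request:
{"op": "step_arm", "data": {"steps": [[-0.004, 0, -0.12, 0, 0, 0], [-0.004, 0, -0.24, 0, 0, 0], [-0.004, 0, -0.36, 0, 0, 0], [-0.004, 0, -0.44, 0, 0, 0], [-0.004, 0, -0.44, 0, 0, 0]]}}

```text
time: 50.28
tcp_pos: [0.6457, -0.0845, 0.1361]
tool_rot: [0.773, 0.635, -0.001, -0.001]
contact_force: [0.1, -0.2, -1.8]
opening: 0.033
finger_force: 62.0
```

Request:
{"op": "step_arm", "data": {"steps": [[0, 0, -0.03, 0, 0, 0], [0, 0, -0.05, 0, 0, 0], [0, 0, -0.07, 0, 0, 0], [0, 0, -0.07, 0, 0, 0]]}}

```text
time: 50.62
tcp_pos: [0.6469, -0.0848, 0.1303]
tool_rot: [0.773, 0.635, 0.0, 0.0]
contact_force: [-0.3, 0.6, -2.1]
opening: 0.0326
finger_force: 62.0
```

Request:
{"op": "step_arm", "data": {"steps": [[0, 0, -0.04, 0, 0, 0], [0, 0, -0.07, 0, 0, 0], [0, 0, -0.1, 0, 0, 0], [0, 0, -0.1, 0, 0, 0], [0, 0, -0.1, 0, 0, 0]]}}

```text
time: 51.03
tcp_pos: [0.6469, -0.0848, 0.1191]
tool_rot: [0.773, 0.635, 0.0, 0.0]
contact_force: [-2.9, 0.8, 5.3]
opening: 0.0327
finger_force: 62.7
```

Request:
{"op": "step_arm", "data": {"steps": [[0, 0, 0, 0, 0, 0], [0, 0, 0, 0, 0, 0], [0, 0, 0, 0, 0, 0], [0, 0, 0, 0, 0, 0]], "hand": 0.2}}

```text
time: 51.37
tcp_pos: [0.6468, -0.0848, 0.1179]
tool_rot: [0.773, 0.635, -0.0, -0.0]
contact_force: [0.4, -0.7, -0.7]
opening: 0.0511
finger_force: 0.0
```

Request:
{"op": "step_arm", "data": {"steps": [[0, 0, 0.3, 0, 0, 0], [0, 0, 0.6, 0, 0, 0], [0, 0, 0.9, 0, 0, 0], [0, 0, 1, 0, 0, 0], [0, 0, 1, 0, 0, 0]]}}

```text
time: 51.78
tcp_pos: [0.649, -0.0853, 0.2432]
tool_rot: [0.773, 0.635, 0.003, 0.003]
contact_force: [0.8, -0.1, 0.5]
opening: 0.0512
finger_force: 0.0
```

Run:
```python
from h import *
st(); f=save("wrist","e5"); im=cv2.imread("pics/e5.png",0)
look("wrist",dict(fit_fork=.054,clamp_tip=.1545,fit_block=.054),1); fit(f,im,"fit_fork",pocket(5),(-.195,),zb=.054)
look("top",dict(fit_knob=.054,fit_bar=.054,fit_block=.054,fit_post=.054,fit_fork=.054,nest_handle=.128,clamp_tip=.1545),2); st()
```

```text
t 51.7833 tcp [ 0.649  -0.0853  0.2432] yawx 1.3755 q [0.7727 0.6348 0.0025 0.0034] F [ 0.8 -0.1  0.5] T [-0.01  0.    0.01] op 0.0512 ff 0.0
wrist fit_fork 0.6 [214. 315.] [ 0.6452 -0.0864  0.054 ]
wrist fit_block 0.85 [215. 199.] [ 0.5528 -0.0695  0.054 ]
fit_fork xy [ 0.6455 -0.0847] yaw -0.178 iou 0.727
top fit_knob 0.88 [222. 294.] [0.5867 0.088  0.054 ]
top fit_bar 0.83 [159. 424.] [ 0.7514 -0.2556  0.054 ]
top fit_bar 0.7 [314. 474.] [ 0.3443 -0.3586  0.054 ]
top fit_post 0.87 [190. 302.] [0.6733 0.0681 0.054 ]
top nest_handle 0.7 [204. 327.] [0.6151 0.0029 0.128 ]
t 52.4333 tcp [ 0.6467 -0.0848  0.2378] yawx 1.3755 q [ 7.727e-01  6.348e-01 -1.000e-04 -1.000e-04] F [ 0.3  0.2 -1.2] T [-0.   -0.06 -0.01] op 0.051 ff 0.0
```

All five fittings are home. Now the lever.

Request:
{"op": "step_arm", "data": {"steps": [[-0.99, -0.52, 0, 0, 0, 0], [-0.99, -0.52, 0, 0, 0, 0], [-0.99, -0.52, 0, 0, 0, 0], [-0.99, -0.52, 0, 0, 0, 0], [-0.99, -0.52, 0, 0, 0, 0]], "hand": 0.1}}

```text
time: 52.85
tcp_pos: [0.5257, -0.1482, 0.2386]
tool_rot: [0.774, 0.634, -0.0, -0.0]
contact_force: [0.4, 0.1, -0.2]
opening: 0.0474
finger_force: 0.0
```

Request:
{"op": "step_arm", "data": {"steps": [[0, 0, 0, 0, 0, 0], [0, 0, 0, 0, 0, 0]]}}

```text
time: 53.02
tcp_pos: [0.5293, -0.1471, 0.2386]
tool_rot: [0.773, 0.635, 0.001, 0.001]
contact_force: [-0.2, 0.7, -0.4]
opening: 0.0474
finger_force: 0.0
```

Run:
```python
from h import *
st(); look("wrist",dict(clamp_tip=.1545,clamp_pivot=.072),1); st()
```

```text
t 53.0167 tcp [ 0.5293 -0.1471  0.2386] yawx 1.3759 q [7.726e-01 6.349e-01 6.000e-04 7.000e-04] F [-0.2  0.7 -0.4] T [0.08 0.03 0.01] op 0.0474 ff 0.0
wrist clamp_tip 0.67 [251. 316.] [ 0.5275 -0.1459  0.1545]
wrist clamp_pivot 0.86 [216. 392.] [ 0.584  -0.1572  0.072 ]
t 53.1667 tcp [ 0.5292 -0.1467  0.238 ] yawx 1.3768 q [7.723e-01 6.353e-01 2.000e-04 1.000e-04] F [-0.  -0.3 -0.3] T [-0.03 -0.01 -0.03] op 0.0471 ff 0.0
```

Request:
{"op": "step_arm", "data": {"steps": [[0, 0, -0.25, 0, 0, 0], [0, 0, -0.5, 0, 0, 0], [0, 0, -0.66, 0, 0, 0], [0, 0, -0.66, 0, 0, 0]]}}

```text
time: 53.5
tcp_pos: [0.526, -0.1455, 0.1543]
tool_rot: [0.772, 0.635, -0.002, -0.004]
contact_force: [-1.1, 0.3, -0.6]
opening: 0.0471
finger_force: 0.0
```

Request:
{"op": "step_arm", "data": {"steps": [[0.1, -0.02, 0.02, 0, 0, 0], [0.2, -0.04, 0.03, 0, 0, 0], [0.3, -0.06, 0.05, 0, 0, 0], [0.4, -0.08, 0.06, 0, 0, 0], [0.5, -0.1, 0.06, 0, 0, 0]]}}

```text
time: 53.92
tcp_pos: [0.5896, -0.1591, 0.1678]
tool_rot: [0.772, 0.635, 0.0, 0.001]
contact_force: [-0.5, -0.6, 0.0]
opening: 0.0471
finger_force: 0.4
```

Request:
{"op": "step_arm", "data": {"steps": [[0, 0, 0, 0, 0, 0], [0, 0, 0, 0, 0, 0], [-0.05, 0.01, 0, 0, 0, 0], [-0.05, 0.01, 0, 0, 0, 0], [-0.05, 0.01, 0, 0, 0, 0]]}}

```text
time: 54.33
tcp_pos: [0.5811, -0.1576, 0.1664]
tool_rot: [0.773, 0.635, -0.0, -0.0]
contact_force: [-0.8, -0.2, -0.2]
opening: 0.0467
finger_force: 0.0
```

Request:
{"op": "step_arm", "data": {"steps": [[0, 0, 0, 0, 0, 0], [0, 0, 0, 0, 0, 0], [0, 0, 0, 0, 0, 0]]}}

```text
time: 54.58
tcp_pos: [0.5819, -0.1581, 0.1663]
tool_rot: [0.773, 0.635, 0.0, 0.0]
contact_force: [0.7, 0.5, -0.2]
opening: 0.0469
finger_force: 0.0
```

Run:
```python
from h import *
st(); look("wrist",dict(clamp_tip=.172,clamp_pivot=.072),1); look("scene",dict(clamp_tip=.172),1); st()
```

```text
t 54.5833 tcp [ 0.5819 -0.1581  0.1663] yawx 1.3754 q [7.727e-01 6.347e-01 1.000e-04 2.000e-04] F [ 0.7  0.5 -0.2] T [-0.01  0.05 -0.01] op 0.0469 ff 0.0
wrist clamp_tip 0.93 [336. 318.] [ 0.5809 -0.1577  0.172 ]
wrist clamp_pivot 0.58 [246. 322.] [ 0.583  -0.1579  0.072 ]
scene clamp_tip 0.5 [217. 256.] [ 0.5825 -0.1585  0.172 ]
t 54.8333 tcp [ 0.582  -0.158   0.1661] yawx 1.3755 q [0.7727 0.6348 0.     0.    ] F [-0.2  0.  -0.1] T [ 0.03 -0.04  0.02] op 0.0473 ff 0.0
```

Request:
{"op": "step_arm", "data": {"steps": [[0, 0, 0.15, 0, 0, 0], [0, 0, 0.35, 0, 0, 0], [0, 0, 0.6, 0, 0, 0], [0, 0, 0.9, 0, 0, 0], [0, 0, 0.9, 0, 0, 0]]}}

```text
time: 55.25
tcp_pos: [0.5845, -0.159, 0.2816]
tool_rot: [0.773, 0.635, 0.003, 0.005]
contact_force: [0.1, -1.1, 0.9]
opening: 0.0468
finger_force: 0.0
```

Request:
{"op": "step_arm", "data": {"steps": [[-0.3, -0.6, 0.3, 0, 0, 0], [-0.6, -1, 0.3, 0, 0, 0], [-0.6, -1, 0.3, 0, 0, 0], [-0.6, -1, 0.3, 0, 0, 0], [-0.6, -1, 0.3, 0, 0, 0]]}}

```text
time: 55.67
tcp_pos: [0.5084, -0.2818, 0.3112]
tool_rot: [0.774, 0.633, -0.0, 0.001]
contact_force: [1.3, -0.1, -0.4]
opening: 0.047
finger_force: 0.0
```

Run:
```python
from h import *
st(); look("wrist",dict(clamp_tip=.172,clamp_pivot=.072),1)
f=look("scene",dict(clamp_tip=.172,clamp_pivot=.072,fit_knob=.054,fit_bar=.054,fit_block=.054,fit_post=.054,fit_fork=.054,nest=.05),1)
im=cv2.cvtColor(np.asarray(f["color"]),cv2.COLOR_RGB2BGR)
cv2.imwrite("pics/final.png",cv2.resize(im[165:315,200:400],(800,600),interpolation=cv2.INTER_CUBIC))
```

```text
t 55.6667 tcp [ 0.5084 -0.2818  0.3112] yawx 1.3703 q [ 7.743e-01  6.328e-01 -3.000e-04  1.300e-03] F [ 1.3 -0.1 -0.4] T [ 0.02 -0.03  0.03] op 0.047 ff 0.0
wrist clamp_tip 0.56 [  3. 396.] [ 0.5804 -0.1563  0.172 ]
wrist clamp_pivot 0.63 [ 40. 379.] [ 0.5842 -0.1594  0.072 ]
scene clamp_tip 0.71 [217. 255.] [ 0.5825 -0.1609  0.172 ]
scene clamp_pivot 0.46 [252. 260.] [ 0.6006 -0.1551  0.072 ]
scene fit_bar 0.71 [284. 124.] [ 0.6871 -0.4748  0.054 ]
scene fit_block 0.67 [244. 296.] [ 0.5524 -0.0693  0.054 ]
scene fit_post 0.83 [280. 350.] [0.6771 0.0639 0.054 ]
scene fit_fork 0.71 [272. 290.] [ 0.6518 -0.0799  0.054 ]
scene nest 0.59 [265. 322.] [ 0.6231 -0.004   0.05  ]
```

View pics/final.png

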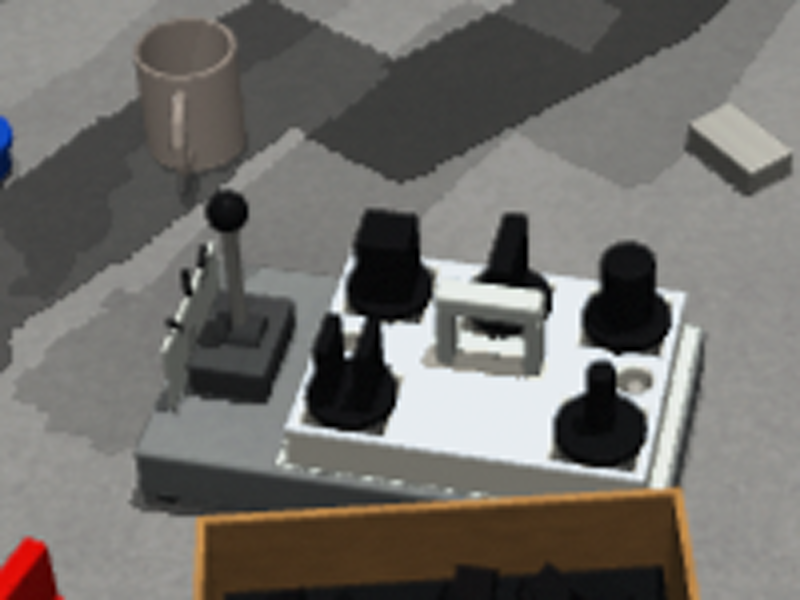

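The final crop shows all five fittings home with their flanges on the nest: block (388,260), bar (513,270), knob (627,295), fork (350,370), post (600,415). The lever ball is upright at (228,212). Handing in.

```bash
python3 -c "
from rig import bot
print(bot.close_job())"
```

```text
the job is handed in; nothing more can be done
None
```

The job is handed in: the lever was pulled to release, the nest seated on both pegs, all five fittings put home in pockets 1 to 5 in order, and the lever set upright with everything let go, at about 56 s on the robot's clock; no verdict was returned.

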